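Fit the test roller from behind the calibration weights

TASK

Clear all three knobbed weights off the wooden storage board onto the white side mat, standing upright; then take the steel roller that lay behind them and drop it into the slots of the blue fixture until both axle ends are fully home. Only then put the weights back, each upright and centred on the spot of its own colour. Never tip a weight over, and leave the amber jar where it is.

Things in the scene. Friction and masses are not known exactly. Their poses are not given: they have to be found in the camera images.
- roller: Level steel roller: barrel 22 mm dia x 76 long on a 10 mm brass axle, 124 long overall; 0.3 kg. Origin at its centre; y along the axle (ends alike, may roll about y). At first its axle rests in open notches of two black saddles (10 mm thick, at 45-55 mm from its middle, top at 36 mm) on an 8 mm board, axis 34 mm over the bench. Weights stand 8 mm from one side of the barrel: no finger room
- fixture: Fixed blue base 90 x 136 x 12 mm with two aluminium uprights (54 wide, 10 thick, top at 78 mm, 86 mm apart inside). Each has an open-topped slot 14 mm wide, floor at 50 mm, with a V mouth (36 mm wide) in the top 14 mm. Heights are from the bench. Origin: underside centre; y runs along the line through both slots. A roller fully home lies along y, axis 55 mm up, barrel between the uprights
- side_mat: White rectangular mat fixed to the bench, 220 mm along its x axis, 120 mm along its y axis, 6 mm thick: the side area. Origin at the centre of its underside, on the bench. Room for the three weights in a row along x.
- weight_red: Upright steel weight with a red knob, about 0.45 kg: round body 46 mm dia, 28 high, neck 14 mm dia, then the red knob, 20 mm dia, from 40 to 72 mm above the underside (full height 72). Take it by the knob. Origin: centre of the underside; z up. At first it stands on the spot of its own colour, 62 mm from the next weight
- weight_yellow: Upright steel weight with a yellow knob, about 0.45 kg: round body 46 mm dia, 28 high, neck 14 mm dia, then the yellow knob, 20 mm dia, from 40 to 72 mm above the underside (full height 72). Take it by the knob. Origin: centre of the underside; z up. At first it stands on the spot of its own colour, 62 mm from the next weight
- weight_green: Upright steel weight with a green knob, about 0.45 kg: round body 46 mm dia, 28 high, neck 14 mm dia, then the green knob, 20 mm dia, from 40 to 72 mm above the underside (full height 72). Take it by the knob. Origin: centre of the underside; z up. At first it stands on the spot of its own colour, 62 mm from the next weight
- spot_red: Red disc 58 mm diameter, 2 mm thick, fixed on the wooden storage board: the place of the weight with the red knob, which covers all but its rim at the start. Origin at the centre of its underside, 8 mm above the bench; its top is 10 mm above the bench.
- spot_yellow: Yellow disc 58 mm diameter, 2 mm thick, fixed on the wooden storage board: the place of the weight with the yellow knob, which covers all but its rim at the start. Origin at the centre of its underside, 8 mm above the bench; its top is 10 mm above the bench.
- spot_green: Green disc 58 mm diameter, 2 mm thick, fixed on the wooden storage board: the place of the weight with the green knob, which covers all but its rim at the start. Origin at the centre of its underside, 8 mm above the bench; its top is 10 mm above the bench.
- jar: Small closed amber jar, 54 mm diameter, 72 mm high, standing loose beyond the storage board; not to be disturbed. Origin at the centre of its underside.

How it is judged (in metres and radians):
On the way, in this order (a step that is already met when the one before it is completed fails the run):
1. all three weights stand upright on the white side mat (x of weight_red in the frame of side_mat between -0.1 and 0.1 m and y of weight_red in the frame of side_mat between -0.05 and 0.05 m and z of weight_red in the frame of side_mat between 0.002 and 0.01 m and angle between each of weight_red, weight_yellow, weight_green's own z axis and vertical below 0.1 rad and linear speed of each of weight_red, weight_yellow, weight_green below 0.05 m/s and x of weight_yellow in the frame of side_mat between -0.1 and 0.1 m and y of weight_yellow in the frame of side_mat between -0.05 and 0.05 m and z of weight_yellow in the frame of side_mat between 0.002 and 0.01 m and x of weight_green in the frame of side_mat between -0.1 and 0.1 m and y of weight_green in the frame of side_mat between -0.05 and 0.05 m and z of weight_green in the frame of side_mat between 0.002 and 0.01 m), for 0.2 s.
2. the roller is fully home in both slots of the fixture while the three weights still stand on the mat (all of step 1 and x of roller in the frame of fixture between -0.006 and 0.006 m and y of roller in the frame of fixture between -0.008 and 0.008 m and z of roller in the frame of fixture between 0.052 and 0.058 m and angle between the y axis of roller and the y axis of fixture, either way round below 0.06 rad), for 0.2 s.
At the end, for the whole second after the job is handed in: Roller at rest in both slots: axis within 3 mm of bottomed height, 6 mm across the slots, 8 mm along the axle, 0.06 rad of the slot line. Each weight at rest, upright within 0.1 rad, on the spot of its own colour, within 12 mm of its centre (x of roller in the frame of fixture between -0.006 and 0.006 m and y of roller in the frame of fixture between -0.008 and 0.008 m and z of roller in the frame of fixture between 0.052 and 0.058 m and angle between the y axis of roller and the y axis of fixture, either way round below 0.06 rad and linear speed of each of roller, weight_red, weight_yellow, weight_green below 0.02 m/s and angular speed of each of roller, weight_red, weight_yellow, weight_green below 0.2 rad/s and horizontal distance between weight_red and spot_red below 0.012 m and z of weight_red in the frame of spot_red between -0.002 and 0.006 m and angle between each of weight_red, weight_yellow, weight_green's own z axis and vertical below 0.1 rad and horizontal distance between weight_yellow and spot_yellow below 0.012 m and z of weight_yellow in the frame of spot_yellow between -0.002 and 0.006 m and horizontal distance between weight_green and spot_green below 0.012 m and z of weight_green in the frame of spot_green between -0.002 and 0.006 m); the robot touches nothing.
It fails at once if a weight is tipped over (angle between any of weight_red, weight_yellow, weight_green's own z axis and vertical above 0.6 rad).
It fails at once if the jar is moved more than 25 mm or tipped over (distance of jar from where it was at the start of the episode above 0.025 m or angle between jar's own z axis and vertical above 0.4 rad).
It also fails if it takes over 128 s, if anything falls off the work surface, if the arm or the gripper's body presses on something with over 40 N, if the wrist force passes 120 N, or if a joint passes its speed limit or range.

ROBOT

A 7-joint arm with a two-finger parallel gripper is mounted at the origin on the work surface. World frame = base frame: x ahead of the robot, y to its left, z up, the work surface at z = 0. Lengths are in mm, angles in rad, forces in N, time in s.
With the tool pointing down it reaches from about 400 to 850 mm from the base axis. Payload 4.5 kg.
Tool frame: the origin (TCP) lies midway between the tips of the shut fingers; the grasp point (between the pads) lies 19 mm behind it; z points along the fingers, y is the line along which they close (so a half turn about z gives the same grasp; the last joint's range is limited). The gripper opens to 88 mm and grips with 3 to 60 N. Pads are 18 mm wide; open, the fingers measure 123 mm over their backs; the gripper's body (75 mm by 187 mm) begins 45 mm behind the grasp point.
Start: joints at [-1.306, 0.689, -0.195, 1.565, 0.157, 0.902, -0.215], TCP at [142.951, 608.456, 238.743] pointing down, gripper open.
Joint ranges: [-3.01, 3.01], [-0.46, 2.08], [-1.47, 1.51], [0.13, 2.56], [-1, 4.14], [0.04, 2.09], [-2.66, 2.66]. Speed limits (rad/s): [2.57, 2.57, 3.14, 3.14, 3.14, 3.14, 3.14].

INTERFACE

Orientations are given as a unit quaternion [x, y, z, w].
In Python, from rig import env gives the robot as it stands. The module is installed in compiled form; this text tells all that it offers.
- The arm moves only by the tool carry_out, never from a script. Its argument "moves" is a list of rows, each a list of 6 numbers: the shift along the tool's x, y, z in units of 40 mm (1.0 is 40 mm), then the turn, a rotation vector about the tool's x, y, z in units of 6 degrees (1.0 is 6 degrees). In form: [[tx, ty, tz, rx, ry, rz], ...]. A call has 1 to 10 rows; each row shifts and turns the commanded pose from where the row before left it, along the tool's axes as they then stand; what a row does not reach is not made up. A row lasts 1/10 s, in which the tool goes at most 50 mm and 8.59 degrees, less where a joint would pass 70% of its speed; a pose out of reach is approached as far as the arm can. A call is refused whole if a number of a shift passes 1 or a number of a turn 1, either way. A call with a gripper value outside its range is refused whole. "hand" is the opening, from -1 (shut) to 1 (fully open), set as the call begins (left out, the last holds). The fingers move at their own pace and stop on an object; the grip force is fixed at half the most. Time passes only in rows, so rows that do not move let the fingers close. It gives the time, the measured TCP pose, the force, the opening and the grip force at its end, in the units of the state.
- env.sense(): the state, without advancing time (a new reading comes with each control period).
- env.read_camera(name): name is "scene" or "side" or "wrist"; returns a dict with "image" (384x512x3 uint8, red, green, blue), "z_map" (384x512 float32, mm along the optical axis (not along the pixel's ray), 0 where there is no reading), "mtx" (3x3 intrinsics, pixels), "xyz" and "rotation" of the camera in the world. Camera axes: x right, y up, looking along -z (the intrinsics and any distortion apply to the point x, -y, -z); pixel columns grow to the right and rows downward; lengths in mm; the calibration is good to about 2 mm. The wrist camera is an equidistant fisheye: a pixel r from the principal point sees the ray r / f radians off the axis. A picture is of the moment at which its call begins.
- env.sign_off(): hands the job in; it is judged then, once.
The state is a dict: "t": time; "joint_positions": joint angles; "joint_velocities": joint speeds; "joint_efforts": joint torques, N m; "eef_pos": TCP position; "orientation": TCP orientation; "wrist_force": force on the tool from outside, world axes, zero at the start; "ft_torque": the same for the moment, N m; "grip_width": finger opening in mm; "gripper_force": force on a finger pad.
Only numpy, scipy, OpenCV 4.12 (cv2) and the standard library are available. Lean on these libraries where they do the work, as an engineer would, in place of code of your own. Each camera call takes 0.05 s, during which the arm holds its last target. There are 200 camera calls.

## Working session

There is one attempt and no reset: what is moved stays moved. The work goes in short steps, Python scripts to look and compute and a tool call to move; the robot and the scene stay as the last step left them, time stands still between calls to the robot, and variables do not carry over. Pictures are saved under pics/ and viewed, at most 14 in all, crops included, and the job is handed in when it is done.

Besides the shell and the picture viewer there is one more tool, called after "Request:" as name(argument=value, ...) on one line, values as JSON. carry_out: Moves the arm, as the interface text tells. Its arguments: {"type":"object","properties":{"moves":{"type":"array","items":{"type":"array","items":{"type":"number"}}},"hand":{"type":"number"}},"required":["moves"]}

```bash
mkdir -p pics; python3 - <<'E'
from rig import env
import cv2,pickle
s=env.sense();print(s)
d={}
for n in("scene","side"):
    c=env.read_camera(n);d[n]=c
    print(n,c["mtx"].tolist(),c["xyz"],c["rotation"])
    cv2.imwrite(f"pics/{n}0.png",c["image"][:,:,::-1])
pickle.dump(d,open("c0.pkl","wb"))
E
```

```text
{'t': 0.0, 'joint_positions': array([-1.3062272 ,  0.69001175, -0.19450953,  1.56634916,  0.15731795,
        0.90250258, -0.21508134]), 'joint_velocities': array([-5.51823918e-04, -2.27720682e-03, -2.23578242e-04, -7.56586860e-04,
       -7.17894323e-06,  1.37622091e-03, -2.66211243e-04]), 'joint_efforts': array([-1.65050124e-04, -5.27565622e+01, -1.26734074e+00, -1.53430510e+01,
       -5.27348800e-02,  6.38929603e-03,  1.70466546e-04]), 'eef_pos': array([142.86318022, 607.79495455, 237.89123356]), 'orientation': array([ 1.15073323e-01,  9.93356557e-01, -9.38033894e-04, -3.27146251e-05]), 'wrist_force': array([ 0.18300787, -0.27122668, -0.39538054]), 'ft_torque': array([ 0.01813253,  0.02309305, -0.04863715]), 'gripper_force': 0.0, 'grip_width': 88.3168711258203}
scene [[347.68396207936644, 0.0, 250.9001425996627], [0.0, 347.68396207936644, 191.49432790520058], [0.0, 0.0, 1.0]] [1217.94644691  310.56404405  533.248519  ] [0.23026021 0.38710493 0.76975528 0.45233485]
side [[362.50757728164143, 0.0, 254.3831437429254], [0.0, 362.50757728164143, 194.45503191360243], [0.0, 0.0, 1.0]] [331.02084814 457.51729764 624.7884129 ] [-0.10868224  0.36049514  0.88677403 -0.26807323]
```

View pics/scene0.png

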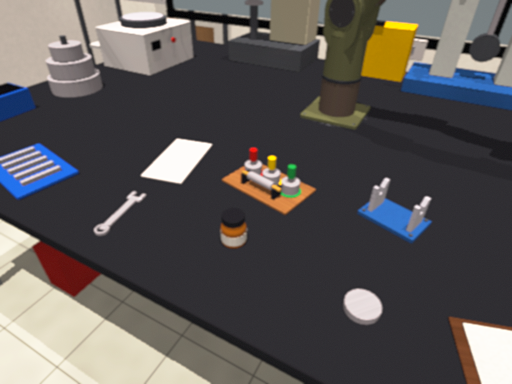

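View pics/side0.png

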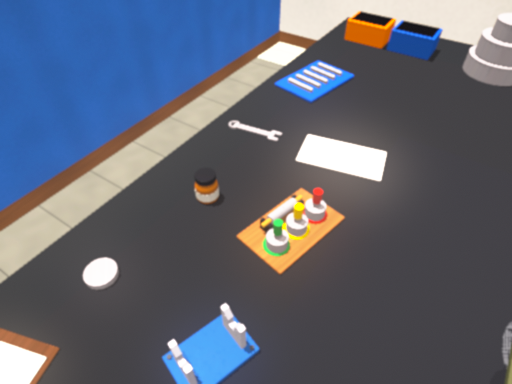

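The scene view shows the mat near (178,160), the board near (268,185) with red, yellow and green knobs at (253,154), (272,161) and (291,171), the fixture near (394,215) and the jar at (233,228). The side view agrees: mat (342,157), board (291,228), fixture (211,352).

```bash
cat > h.py <<'E'
import numpy as np,cv2,pickle
from scipy.spatial.transform import Rotation as R
def world(c):
    K=c["mtx"];z=c["z_map"];v,u=np.mgrid[:z.shape[0],:z.shape[1]]
    p=np.stack([(u-K[0,2])/K[0,0]*z,-(v-K[1,2])/K[1,1]*z,-z],-1)
    w=R.from_quat(c["rotation"]).apply(p.reshape(-1,3)).reshape(p.shape)+c["xyz"]
    w[z<=0]=np.nan
    return w
def hsv(c): return cv2.cvtColor(c["image"],cv2.COLOR_RGB2HSV)
E
python3 - <<'E'
from h import *
d=pickle.load(open("c0.pkl","rb"))
boxes={"scene":dict(mat=(135,130,220,190),board=(215,140,325,215),fix=(350,172,440,242),jar=(215,205,252,250)),
"side":dict(mat=(290,130,395,182),board=(230,180,350,272),fix=(155,300,265,384),jar=(190,165,225,208))}
for n,c in d.items():
    w=world(c);h=hsv(c);H,S,V=[h[...,i].astype(int) for i in range(3)]
    print(n,c["rotation"].shape)
    def sel(b,m):
        x0,y0,x1,y1=boxes[n][b];k=np.zeros_like(m);k[y0:y1,x0:x1]=1
        return m&k
    for nm,b,m in [("mat","mat",(S<50)&(V>130)),("fixbase","fix",(H>95)&(H<120)&(S>120)),("upr","fix",(S<70)&(V>110)),
      ("board","board",(H>5)&(H<18)&(S>150)),("red","board",((H<4)|(H>172))&(S>150)),("yel","board",(H>22)&(H<32)&(S>150)),("grn","board",(H>50)&(H<80)&(S>120)),("jar","jar",(V>0))]:
        p=w[sel(b,m)];p=p[np.isfinite(p[:,2])]
        if nm in("red","yel","grn"): p=p[p[:,2]>52]
        if nm=="jar": p=p[p[:,2]>30]
        if nm=="upr": p=p[p[:,2]>30]
        if nm=="mat": p=p[p[:,2]<20]
        if len(p)<3: print(nm,len(p));continue
        r=cv2.minAreaRect(p[:,:2].astype(np.float32))
        print(nm,len(p),"mean",p.mean(0).round(1),"z",np.percentile(p[:,2],[2,50,98]).round(1),"rect",[np.round(x,1) for x in r])
E
```

```text
scene (4,)
mat 1821 mean [ 564.7 -292.9    7.6] z [ 1.7  8.  10. ] rect [array([ 548.6, -302.4]), array([239.9, 130.5]), np.float64(12.6)]
fixbase 1402 mean [533.  305.7  12.2] z [ 1.7 13.3 15.4] rect [array([512.2, 302.5]), array([143.4, 111.7]), np.float64(71.5)]
upr 553 mean [527.1 303.9  58.1] z [30.7 59.9 79.8] rect [array([521.9, 303.1]), array([107. ,  57.3]), np.float64(72.3)]
board 1249 mean [578.5   3.5  10.3] z [ 4.4  9.8 33.9] rect [array([539.7, -13.1]), array([219.8, 143.7]), np.float64(77.7)]
red 97 mean [525.5 -65.9  73.1] z [56.5 74.  85. ] rect [array([523. , -67.5]), array([19.9, 18.8]), np.float64(63.3)]
yel 84 mean [538.8  -4.9  74.6] z [58.4 77.1 85. ] rect [array([536.7,  -6. ]), array([18.6, 18. ]), np.float64(17.9)]
grn 101 mean [551.3  54.4  73.5] z [55.2 75.1 84.5] rect [array([547.1,  52.1]), array([21.6, 19.3]), np.float64(50.6)]
jar 698 mean [770.8  22.2  59.6] z [31.9 64.8 75. ] rect [array([763.5,  17.9]), array([50.1, 50.8]), np.float64(81.4)]
side (4,)
mat 2763 mean [ 549.4 -293.     3.8] z [-2.4  4.3  6.8] rect [array([ 555.1, -302. ]), array([229.2
[... 196 characters left out ...]
 64.4 78.4] rect [array([519.4, 304.4]), array([106.3,  54.9]), np.float64(71.8)]
board 1608 mean [525.1  16.2   7.2] z [ 2.6  6.7 13.7] rect [array([545.6,  -9.3]), array([211.7, 136.1]), np.float64(77.1)]
red 112 mean [516.6 -62.7  73.8] z [53.8 77.9 82.4] rect [array([517.5, -66.8]), array([19.4, 19.8]), np.float64(53.2)]
yel 108 mean [ 5.299e+02 -3.000e-01  7.510e+01] z [55.8 79.4 82.2] rect [array([534.4,  19.5]), array([69.2, 17.1]), np.float64(80.6)]
grn 104 mean [542.3  57.6  75. ] z [55.1 79.7 83.1] rect [array([543.9,  54.6]), array([16.2, 19. ]), np.float64(1.8)]
jar 543 mean [751.2  24.9  58.1] z [31.1 64.6 72.3] rect [array([757.3,  19.1]), array([49.7, 50.9]), np.float64(73.8)]
```

```bash
cat >> h.py <<'E'
def go(x,y,z,ydeg=None):
    """total shift in tool units to a target TCP, optional closing-line heading (deg); turn in units of 6 deg"""
    from rig import env
    s=env.sense();Q=R.from_quat(s["orientation"]);M=Q.as_matrix()
    u=M.T@(np.array([x,y,z])-s["eef_pos"])/40
    print("t",round(s["t"],1),"pos",s["eef_pos"].round(1),"head",np.degrees(np.arctan2(M[1,1],M[0,1])).round(2),"j7",s["joint_positions"][6].round(2),"w",s["grip_width"].round(1),"gf",s["gripper_force"].round(1),"F",s["wrist_force"].round(1))
    print("units",u.round(3),"rows>=",np.ceil(max(np.linalg.norm(u)/1.22,abs(u).max())))
    a=np.radians(ydeg) if ydeg is not None else np.arctan2(M[1,1],M[0,1])
    if np.cos(a-np.arctan2(M[1,1],M[0,1]))<0:a+=np.pi
    Y=np.array([np.cos(a),np.sin(a),0]);Z=np.array([0,0,-1.]);T=np.stack([np.cross(Y,Z),Y,Z],1)
    print("turn",(R.from_matrix(M.T@T).as_rotvec(degrees=True)/6).round(3))
    return u
E
python3 -c "
from h import *
go(545,-5,238,77.5)"
```

```text
Traceback (most recent call last):
  File "h.py", line 15, in go
    print("t",round(s["t"],1),"pos",s["eef_pos"].round(1),"head",np.degrees(np.arctan2(M[1,1],M[0,1])).round(2),"j7",s["joint_positions"][6].round(2),"w",s["grip_width"].round(1),"gf",s["gripper_force"].round(1),"F",s["wrist_force"].round(1))
                                                                                                                                                          ^^^^^^^^^^^^^^^^^^^^^
AttributeError: 'float' object has no attribute 'round'
```

```bash
sed -i 's/s\["grip_width"\].round(1)/round(s["grip_width"],1)/;s/s\["gripper_force"\].round(1)/round(s["gripper_force"],1)/' h.py
python3 -c "
from h import *
go(545,-5,238,77.5)"
```

```text
t 0.1 pos [142.9 607.9 238. ] head 76.78 j7 -0.22 w 88.2 gf 0.0 F [1.2 0.9 0.5]
units [-13.291 -12.616   0.022] rows>= 16.0
turn [-0.016  0.001 -0.12 ]
```

Request:
carry_out(moves=[[-0.8, -0.76, 0, 0, 0, -0.1], [-0.83, -0.79, 0, 0, 0, 0], [-0.83, -0.79, 0, 0, 0, 0], [-0.83, -0.79, 0, 0, 0, 0], [-0.83, -0.79, 0, 0, 0, 0], [-0.83, -0.79, 0, 0, 0, 0], [-0.83, -0.79, 0, 0, 0, 0], [-0.83, -0.79, 0, 0, 0, 0], [-0.83, -0.79, 0, 0, 0, 0], [-0.83, -0.79, 0, 0, 0, 0]], hand=0.1)

```text
t: 1.1
eef_pos: [397.2, 227.0, 238.6]
orientation: [0.11, 0.994, -0.0, -0.0]
wrist_force: [0.7, 0.7, 0.4]
grip_width: 48.6
gripper_force: 0.0
```

Request:
carry_out(moves=[[-0.83, -0.79, 0, 0, 0, 0], [-0.83, -0.79, 0, 0, 0, 0], [-0.83, -0.79, 0, 0, 0, 0], [-0.83, -0.79, 0, 0, 0, 0], [-0.83, -0.79, 0, 0, 0, 0], [-0.83, -0.79, 0, 0, 0, 0], [0, 0, 0, 0, 0, 0], [0, 0, 0, 0, 0, 0]])

```text
t: 1.9
eef_pos: [549.4, -0.8, 238.1]
orientation: [0.111, 0.994, 0.0, -0.001]
wrist_force: [-1.4, 0.7, -0.5]
grip_width: 48.4
gripper_force: 0.0
```

```bash
python3 - <<'E'
from h import *
from rig import env
go(545,-5,238,77.5)
c=env.read_camera("wrist")
c["sense"]={k:env.sense()[k] for k in("eef_pos","orientation")}
print(c["mtx"],c["xyz"],c["rotation"],c["sense"])
pickle.dump(c,open("w1.pkl","wb"));cv2.imwrite("pics/w1.png",c["image"][:,:,::-1])
E
```

```text
t 1.9 pos [549.4  -0.8 238.1] head 77.22 j7 1.04 w 48.4 gf 0.0 F [-1.4  0.7 -0.5]
units [ 0.083 -0.127  0.003] rows>= 1.0
turn [ 0.    -0.011 -0.046]
[[297.31863964   0.         249.36056688]
 [  0.         297.31863964 198.42163715]
 [  0.           0.           1.        ]] [476.97453426  15.36363107 384.09747703] [-0.11368147 -0.09122535  0.61752253  0.77292974] {'eef_pos': array([548.84682751,   0.90740927, 238.31253174]), 'orientation': array([ 1.09787125e-01,  9.93954799e-01,  4.10812621e-04, -6.89812726e-04])}
```

View pics/w1.png

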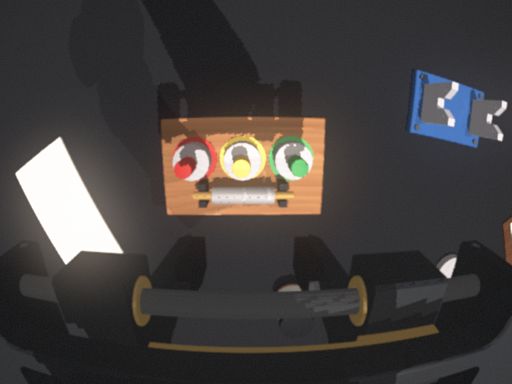

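The wrist view shows the red, yellow and green knob tops at (184,170), (242,168) and (300,167), with the discs around the bodies. The roller axle runs (193,196)–(293,196), and the fixture uprights are at (440,102) and (488,118).

```bash
cat >> h.py <<'E'
def fworld(c):
    K=c["mtx"];z=c["z_map"];v,u=np.mgrid[:z.shape[0],:z.shape[1]]
    a=(u-K[0,2])/K[0,0];b=(v-K[1,2])/K[1,1];th=np.hypot(a,b)+1e-9
    k=np.tan(np.minimum(th,1.5))/th
    p=np.stack([a*k*z,-b*k*z,-z],-1)
    w=R.from_quat(c["rotation"]).apply(p.reshape(-1,3)).reshape(p.shape)+c["xyz"]
    w[(z<=0)|(th>1.4)]=np.nan
    return w
E
python3 - <<'E'
from h import *
c=pickle.load(open("w1.pkl","rb"));w=fworld(c);h=hsv(c);H,S,V=[h[...,i].astype(int) for i in range(3)]
box=lambda x0,y0,x1,y1:(slice(y0,y1),slice(x0,x1))
def sel(b,m):
    k=np.zeros(m.shape,bool);k[box(*b)]=1;p=w[m&k];return p[np.isfinite(p[:,2])]
for nm,m in [("red",((H<4)|(H>172))&(S>150)),("yel",(H>22)&(H<34)&(S>150)),("grn",(H>50)&(H<80)&(S>120))]:
    p=sel((160,115,330,215),m)
    for t,q in(("top",p[(p[:,2]>74)]),("disc",p[(p[:,2]<25)])):
        (x,y),r=cv2.minEnclosingCircle(q[:,:2].astype(np.float32))
        print(nm,t,len(q),"mean",q.mean(0).round(1),"circ",round(x,1),round(y,1),round(r,1))
p=sel((160,115,330,220),V>0);
q=p[(p[:,2]>38)&(p[:,2]<50)&(p[:,0]>555)];print("barrel",len(q),q.mean(0).round(1),[np.round(x,1) for x in cv2.minAreaRect(q[:,:2].astype(np.float32))])
b=sel((160,115,330,220),(H>5)&(H<18)&(S>120));b=b[b[:,2]<20];print("board",b.mean(0).round(1),[np.round(x,1) for x in cv2.minAreaRect(b[:,:2].astype(np.float32))])
f=sel((405,65,512,150),(H>95)&(H<120)&(S>120));print("fix",f.mean(0).round(1),[np.round(x,1) for x in cv2.minAreaRect(f[:,:2].astype(np.float32))])
f=sel((405,65,512,150),V>0);f=f[(f[:,2]>70)&(f[:,2]<95)];print("upr",len(f),f.mean(0).round(1),[np.round(x,1) for x in cv2.minAreaRect(f[:,:2].astype(np.float32))])
E
```

```text
red top 251 mean [518.7 -65.3  81.4] circ 519.3 -66.1 9.6
red disc 248 mean [512.2 -53.2   9.9] circ 519.4 -69.4 30.8
yel top 0 mean [nan nan nan] circ 0.0 0.0 0.0
yel disc 0 mean [nan nan nan] circ 0.0 0.0 0.0
grn top 0 mean [nan nan nan] circ 0.0 0.0 0.0
grn disc 0 mean [nan nan nan] circ 0.0 0.0 0.0
barrel 1165 [571.9 -11.2  42.3] [array([572.7,  -0.7]), array([ 34.5, 148.1]), np.float64(0.3)]
board [538.   -7.2   7.9] [array([544.1,  -9. ]), array([216.3, 130.2]), np.float64(77.4)]
fix [520.9 294.   11.5] [array([520.4, 309.8]), array([148.9,  93.4]), np.float64(72.1)]
upr 405 [517.5 296.8  75.4] [array([520.2, 304.5]), array([107.9,  54.7]), np.float64(71.8)]<stdin>:10: RuntimeWarning: Mean of empty slice.
  ret = um.true_divide(
```

```bash
python3 - <<'E'
from h import *
c=pickle.load(open("w1.pkl","rb"));w=fworld(c);h=hsv(c)
for u,v in((242,168),(300,167),(184,170)): print(h[v,u],w[v,u])
go(519.3,-66.2,48,77.5)
E
```

```text
[ 29 104 255] [532.01743864  -4.68809071  82.28928804]
[ 62 104 218] [543.75168184  54.29733332  83.41433608]
[  1 168 240] [520.11686982 -64.55364298  82.34550906]
t 1.9 pos [548.8   0.9 238.3] head 77.39 j7 1.04 w 48.1 gf 0.0 F [0.1 0.7 0.6]
units [ 0.348 -1.802  4.757] rows>= 5.0
turn [ 0.006 -0.014 -0.018]
```

Request:
carry_out(moves=[[0.17, -0.9, 0.3, 0, 0, 0], [0.18, -0.9, 0.8, 0, 0, 0], [0, 0, 0.9, 0, 0, 0], [0, 0, 0.9, 0, 0, 0], [0, 0, 0.6, 0, 0, 0], [0, 0, 0.3, 0, 0, 0], [0, 0, 0, 0, 0, 0]], hand=0)

```text
t: 2.65
eef_pos: [519.1, -65.2, 85.7]
orientation: [0.109, 0.994, 0.0, -0.001]
wrist_force: [-0.2, 0.5, 0.1]
grip_width: 43.9
gripper_force: 0.0
```

```bash
python3 - <<'E'
from h import *
from rig import env
go(519.3,-66.2,48,77.5)
c=env.read_camera("wrist")
cv2.imwrite("pics/w2.png",c["image"][:,:,::-1])
go(519.3,-66.2,48,77.5)
E
```

```text
t 2.6 pos [519.1 -65.2  85.7] head 77.53 j7 1.05 w 43.9 gf 0.0 F [-0.2  0.5  0.1]
units [-0.014 -0.023  0.943] rows>= 1.0
turn [ 0.003 -0.029  0.006]
t 2.7 pos [519.9 -65.7  86.8] head 77.5 j7 1.05 w 43.6 gf 0.0 F [-0.2 -0.   0.6]
units [ 0.012 -0.017  0.971] rows>= 1.0
turn [ 0.004 -0.008 -0.   ]
```

View pics/w2.png

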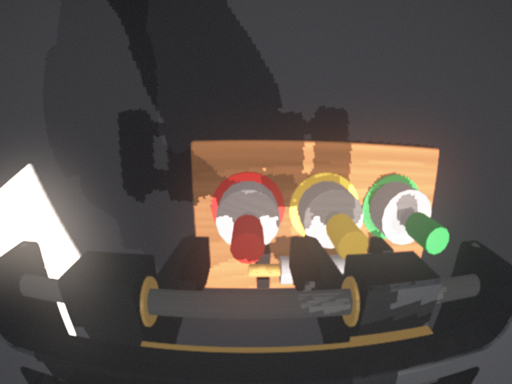

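The red knob at (247,240) is centred between the fingers (150 and 350).

Request:
carry_out(moves=[[0, -0.02, 0.5, 0, 0, 0], [0, 0, 0.45, 0, 0, 0], [0, 0, 0, 0, 0, 0]])

```text
t: 3.0
eef_pos: [519.8, -67.2, 48.7]
orientation: [0.11, 0.994, 0.0, -0.0]
wrist_force: [-0.1, 0.5, 0.0]
grip_width: 43.8
gripper_force: 0.0
```

Request:
carry_out(moves=[[0, 0, 0, 0, 0, 0], [0, 0, 0, 0, 0, 0], [0, 0, 0, 0, 0, 0], [0, 0, 0, 0, 0, 0], [0, 0, -0.3, 0, 0, 0], [0, 0, -0.8, 0, 0, 0], [0, 0, -0.9, 0, 0, 0], [0, 0, -0.6, 0, 0, 0]], hand=-1)

```text
t: 3.8
eef_pos: [519.8, -68.2, 155.0]
orientation: [0.11, 0.994, -0.0, 0.0]
wrist_force: [1.5, 0.2, -4.5]
grip_width: 19.1
gripper_force: 30.0
```

```bash
python3 -c "
from h import *
go(487,-317,145,77.5);go(551,-302,145)"
```

```text
t 3.8 pos [519.8 -68.2 155. ] head 77.36 j7 1.09 w 19.1 gf 30.0 F [ 1.5  0.2 -4.5]
units [-0.562 -6.249  0.251] rows>= 7.0
turn [-0.002  0.007 -0.024]
t 3.8 pos [519.8 -68.2 155. ] head 77.36 j7 1.09 w 19.1 gf 30.0 F [ 1.5  0.2 -4.5]
units [-2.041 -5.533  0.252] rows>= 6.0
turn [-0.002  0.007  0.   ]
```

Request:
carry_out(moves=[[-0.03, -0.35, 0, 0, 0, 0], [-0.07, -0.8, 0, 0, 0, 0], [-0.09, -1, 0, 0, 0, 0], [-0.09, -1, 0, 0, 0, 0], [-0.09, -1, 0, 0, 0, 0], [-0.09, -1, 0, 0, 0, 0], [-0.07, -0.75, 0, 0, 0, 0], [-0.03, -0.35, 0, 0, 0, 0], [0, 0, 0.4, 0, 0, 0], [0, 0, 0.7, 0, 0, 0]])

```text
t: 4.8
eef_pos: [487.2, -317.7, 108.5]
orientation: [0.111, 0.994, -0.0, 0.001]
wrist_force: [1.0, 0.2, -4.4]
grip_width: 18.9
gripper_force: 30.0
```

```bash
python3 - <<'E'
from h import *
from rig import env
go(487,-317,45.2,77.5)
c=env.read_camera("side")
w=world(c);h=hsv(c);S,V=h[...,1],h[...,2]
m=(S<50)&(V>130);k=np.zeros_like(m);k[125:185,285:400]=1;m&=k
p=w[m];p=p[p[:,2]<20];print(p.mean(0),cv2.minAreaRect(p[:,:2].astype(np.float32)))
cv2.imwrite("pics/s1.png",cv2.resize(c["image"][100:220,230:430,::-1],(800,480)))
go(487,-317,45.2,77.5)
E
```

```text
t 4.8 pos [ 487.2 -317.7  108.5] head 77.29 j7 1.48 w 18.9 gf 30.0 F [ 1.   0.2 -4.4]
units [0.012 0.017 1.583] rows>= 2.0
turn [-0.002  0.019 -0.036]
[ 550.72478584 -292.55432884    3.87772433] ((566.2001953125, -342.6458740234375), (228.2114715576172, 225.73297119140625), 13.616174697875977)
t 4.8 pos [ 484.2 -315.4  103.4] head 77.38 j7 1.48 w 19.3 gf 30.0 F [-1.1  0.7 -8.7]
units [-0.087 -0.029  1.455] rows>= 2.0
turn [ 0.025 -0.066 -0.02 ]
```

View pics/s1.png

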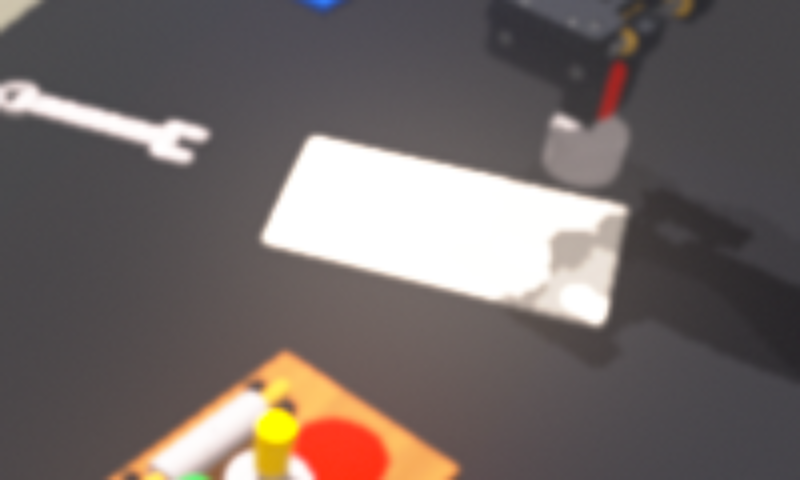

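The red weight hangs above the mat's right (near-robot) end. The mat corners in the crop are (315,137), (628,207), (605,325) and (262,240).

```bash
python3 - <<'E'
from h import *
c=pickle.load(open("c0.pkl","rb"))["side"];K=c["mtx"];M=R.from_quat(c["rotation"])
P=[]
for a,b in((315,137),(628,207),(605,325),(262,240)):
    u,v=230+a/4,100+b/4
    d=M.apply([(u-K[0,2])/K[0,0],-(v-K[1,2])/K[1,1],-1]);P.append(c["xyz"]+d*(6-c["xyz"][2])/d[2])
P=np.array(P);print(P.round(1),P.mean(0).round(1),np.linalg.norm(np.diff(P,axis=0),axis=1))
go(487,-317,45.2,77.5)
E
```

```text
[[ 668.1 -328.9    6. ]
 [ 456.1 -375.8    6. ]
 [ 428.7 -256.     6. ]
 [ 644.5 -209.3    6. ]] [ 549.4 -292.5    6. ] [217.08000401 122.91480549 220.74833165]
t 4.8 pos [ 484.2 -315.4  103.4] head 77.38 j7 1.48 w 19.3 gf 30.0 F [-1.1  0.7 -8.7]
units [-0.087 -0.029  1.455] rows>= 2.0
turn [ 0.025 -0.066 -0.02 ]
```

Request:
carry_out(moves=[[0, 0.23, 0.6, 0, 0, 0], [0, 0, 0.5, 0, 0, 0], [0, 0, 0.3, 0, 0, 0], [0, 0, 0.1, 0, 0, 0], [0, 0, 0, 0, 0, 0], [0, 0, 0, 0, 0, 0]])

```text
t: 5.45
eef_pos: [489.6, -308.1, 49.4]
orientation: [0.11, 0.994, -0.0, 0.001]
wrist_force: [-0.2, -0.9, -4.6]
grip_width: 18.8
gripper_force: 30.0
```

Request:
carry_out(moves=[[0, 0, 0.1, 0, 0, 0], [0, 0, 0.02, 0, 0, 0], [0, 0, 0, 0, 0, 0]])

```text
t: 5.75
eef_pos: [490.2, -308.1, 45.5]
orientation: [0.11, 0.994, -0.0, 0.001]
wrist_force: [-1.1, -0.1, 4.5]
grip_width: 18.9
gripper_force: 30.0
```

Request:
carry_out(moves=[[0, 0, 0, 0, 0, 0], [0, 0, 0, 0, 0, 0], [0, 0, 0, 0, 0, 0], [0, 0, -0.5, 0, 0, 0], [0, 0, -1, 0, 0, 0], [0, 0, -1, 0, 0, 0]], hand=0)

```text
t: 6.35
eef_pos: [488.6, -307.4, 144.4]
orientation: [0.11, 0.994, 0.0, -0.001]
wrist_force: [0.2, -1.1, 0.8]
grip_width: 43.8
gripper_force: 0.0
```

```bash
python3 -c "
from h import *
go(532.3,-5.5,145,77.5)"
```

```text
t 6.3 pos [ 488.6 -307.4  144.4] head 77.39 j7 1.49 w 43.8 gf 0.0 F [ 0.2 -1.1  0.8]
units [ 0.583  7.604 -0.009] rows>= 8.0
turn [ 0.006 -0.017 -0.019]
```

Request:
carry_out(moves=[[0.05, 0.7, 0, 0, 0, 0], [0.08, 1, 0, 0, 0, 0], [0.08, 1, 0, 0, 0, 0], [0.08, 1, 0, 0, 0, 0], [0.08, 1, 0, 0, 0, 0], [0.08, 1, 0, 0, 0, 0], [0.08, 1, 0, 0, 0, 0], [0.05, 0.6, 0, 0, 0, 0], [0, 0.3, 0, 0, 0, 0], [0, 0, 0, 0, 0, 0]])

```text
t: 7.35
eef_pos: [533.5, -4.4, 144.0]
orientation: [0.109, 0.994, 0.0, 0.0]
wrist_force: [0.5, 0.2, 0.2]
grip_width: 44.2
gripper_force: 0.0
```

```bash
python3 -c "
from h import *
go(532.3,-5.5,48,77.5)"
```

```text
t 7.3 pos [533.5  -4.4 144. ] head 77.54 j7 0.99 w 44.2 gf 0.0 F [0.5 0.2 0.2]
units [ 0.023 -0.036  2.399] rows>= 3.0
turn [0.009 0.004 0.006]
```

Good; descend, grasp, lift.

Request:
carry_out(moves=[[0.02, -0.03, 0.6, 0, 0, 0], [0, 0, 0.9, 0, 0, 0], [0, 0, 0.6, 0, 0, 0], [0, 0, 0.3, 0, 0, 0], [0, 0, 0, 0, 0, 0]])

```text
t: 7.85
eef_pos: [530.9, -8.8, 46.7]
orientation: [0.111, 0.994, -0.001, -0.001]
wrist_force: [-1.1, 0.6, -0.8]
grip_width: 43.6
gripper_force: 0.0
```

Request:
carry_out(moves=[[0, 0, 0, 0, 0, 0], [0, 0, 0, 0, 0, 0], [0, 0, 0, 0, 0, 0], [0, 0, 0, 0, 0, 0], [0, 0, -0.3, 0, 0, 0], [0, 0, -0.8, 0, 0, 0], [0, 0, -0.9, 0, 0, 0], [0, 0, -0.6, 0, 0, 0]], hand=-1)

```text
t: 8.65
eef_pos: [531.8, -7.2, 154.3]
orientation: [0.11, 0.994, -0.0, 0.0]
wrist_force: [-0.4, -0.5, -3.5]
grip_width: 19.2
gripper_force: 30.0
```

```bash
python3 -c "
from h import *
go(551,-293,145,77.5)"
```

```text
t 8.7 pos [531.8  -7.2 154.3] head 77.37 j7 0.99 w 19.2 gf 30.0 F [-0.4 -0.5 -3.5]
units [-2.03  -6.866  0.235] rows>= 7.0
turn [-0.001  0.008 -0.022]
```

Request:
carry_out(moves=[[-0.1, -0.35, 0, 0, 0, 0], [-0.2, -0.7, 0, 0, 0, 0], [-0.29, -1, 0, 0, 0, 0], [-0.29, -1, 0, 0, 0, 0], [-0.29, -1, 0, 0, 0, 0], [-0.29, -1, 0, 0, 0, 0], [-0.27, -0.9, 0, 0, 0, 0], [-0.2, -0.6, 0, 0, 0, 0], [-0.1, -0.3, 0, 0, 0, 0], [0, 0, 0.4, 0, 0, 0]])

```text
t: 9.65
eef_pos: [551.0, -296.1, 136.0]
orientation: [0.112, 0.994, -0.001, 0.001]
wrist_force: [0.0, -0.3, -4.5]
grip_width: 18.9
gripper_force: 30.0
```

Request:
carry_out(moves=[[0, 0, 0.9, 0, 0, 0], [0, 0, 0.8, 0, 0, 0], [0, 0, 0.4, 0, 0, 0], [0, 0, 0.1, 0, 0, 0], [0, 0, 0, 0, 0, 0], [0, 0, 0, 0, 0, 0]])

```text
t: 10.25
eef_pos: [552.4, -292.3, 49.2]
orientation: [0.11, 0.994, -0.0, 0.001]
wrist_force: [-0.4, -0.5, -4.4]
grip_width: 19.0
gripper_force: 30.0
```

```bash
python3 -c "
from h import *
go(551,-293,44,77.5)"
```

```text
t 10.2 pos [ 552.4 -292.3   49.2] head 77.39 j7 1.41 w 19.0 gf 30.0 F [-0.4 -0.5 -4.4]
units [ 0.031 -0.024  0.13 ] rows>= 1.0
turn [-0.003  0.023 -0.019]
```

Request:
carry_out(moves=[[0, 0, 0.08, 0, 0, 0], [0, 0, 0.03, 0, 0, 0], [0, 0, 0.01, 0, 0, 0], [0, 0, 0, 0, 0, 0]])

```text
t: 10.65
eef_pos: [552.2, -292.2, 44.8]
orientation: [0.11, 0.994, -0.0, 0.001]
wrist_force: [-2.4, 1.3, 5.8]
grip_width: 18.9
gripper_force: 30.0
```

Request:
carry_out(moves=[[0, 0, 0, 0, 0, 0], [0, 0, 0, 0, 0, 0], [0, 0, 0, 0, 0, 0], [0, 0, -0.5, 0, 0, 0], [0, 0, -1, 0, 0, 0], [0, 0, -1, 0, 0, 0]], hand=0)

```text
t: 11.25
eef_pos: [550.8, -291.9, 143.5]
orientation: [0.11, 0.994, 0.0, -0.001]
wrist_force: [-0.3, 0.0, -0.5]
grip_width: 44.1
gripper_force: 0.0
```

```bash
python3 -c "
from h import *
go(545.5,54.5,145,77.5)"
```

```text
t 11.2 pos [ 550.8 -291.9  143.5] head 77.39 j7 1.46 w 44.1 gf 0.0 F [-0.3  0.  -0.5]
units [ 2.019  8.421 -0.029] rows>= 9.0
turn [ 0.005 -0.018 -0.019]
```

Request:
carry_out(moves=[[0.12, 0.5, 0, 0, 0, 0], [0.24, 1, 0, 0, 0, 0], [0.24, 1, 0, 0, 0, 0], [0.24, 1, 0, 0, 0, 0], [0.24, 1, 0, 0, 0, 0], [0.24, 1, 0, 0, 0, 0], [0.24, 1, 0, 0, 0, 0], [0.24, 1, 0, 0, 0, 0], [0.16, 0.6, 0, 0, 0, 0], [0.06, 0.32, 0, 0, 0, 0]])

```text
t: 12.25
eef_pos: [545.8, 57.7, 143.2]
orientation: [0.108, 0.994, 0.001, 0.0]
wrist_force: [-0.7, 0.1, -1.1]
grip_width: 44.3
gripper_force: 0.0
```

Request:
carry_out(moves=[[0, 0, 0, 0, 0, 0], [0, 0, 0.5, 0, 0, 0]])

```text
t: 12.45
eef_pos: [548.1, 52.7, 124.6]
orientation: [0.111, 0.994, -0.0, 0.002]
wrist_force: [0.9, -0.8, 0.3]
grip_width: 43.9
gripper_force: 0.0
```

```bash
python3 -c "
from h import *
go(545.5,54.5,48,77.5)"
```

```text
t 12.4 pos [548.1  52.7 124.6] head 77.28 j7 0.88 w 43.9 gf 0.0 F [ 0.9 -0.8  0.3]
units [0.084 0.029 1.916] rows>= 2.0
turn [ 0.005  0.047 -0.037]
```

Request:
carry_out(moves=[[0.04, 0, 0.8, 0, 0, 0], [0, 0, 0.7, 0, 0, 0], [0, 0, 0.4, 0, 0, 0], [0, 0, 0, 0, 0, 0]])

```text
t: 12.85
eef_pos: [543.2, 51.5, 45.0]
orientation: [0.111, 0.994, -0.002, -0.002]
wrist_force: [-0.1, 0.5, -0.6]
grip_width: 44.2
gripper_force: 0.0
```

Request:
carry_out(moves=[[0, 0, 0, 0, 0, 0], [0, 0, 0, 0, 0, 0], [0, 0, 0, 0, 0, 0], [0, 0, 0, 0, 0, 0], [0, 0, -0.3, 0, 0, 0], [0, 0, -0.8, 0, 0, 0], [0, 0, -0.9, 0, 0, 0], [0, 0, -0.6, 0, 0, 0]], hand=-1)

```text
t: 13.65
eef_pos: [544.6, 54.8, 153.7]
orientation: [0.11, 0.994, 0.0, 0.001]
wrist_force: [1.0, 0.7, -4.1]
grip_width: 18.9
gripper_force: 30.0
```

```bash
python3 -c "
from h import *
go(614,-279,145,77.5)"
```

```text
t 13.7 pos [544.6  54.8 153.7] head 77.4 j7 0.89 w 18.9 gf 30.0 F [ 1.   0.7 -4.1]
units [-3.512 -7.766  0.215] rows>= 8.0
turn [ 0.007  0.013 -0.017]
```

Request:
carry_out(moves=[[-0.15, -0.35, 0, 0, 0, 0], [-0.3, -0.65, 0, 0, 0, 0], [-0.44, -0.97, 0, 0, 0, 0], [-0.44, -0.97, 0, 0, 0, 0], [-0.44, -0.97, 0, 0, 0, 0], [-0.44, -0.97, 0, 0, 0, 0], [-0.44, -0.97, 0, 0, 0, 0], [-0.44, -0.97, 0, 0, 0, 0], [-0.29, -0.6, 0, 0, 0, 0], [-0.13, -0.35, 0, 0, 0, 0]])

```text
t: 14.65
eef_pos: [612.6, -283.0, 151.1]
orientation: [0.112, 0.994, -0.001, -0.0]
wrist_force: [-0.3, -0.1, -3.4]
grip_width: 19.0
gripper_force: 30.0
```

Request:
carry_out(moves=[[0, 0, 0.4, 0, 0, 0], [0, 0, 0.9, 0, 0, 0], [0, 0, 0.8, 0, 0, 0], [0, 0, 0.4, 0, 0, 0], [0, 0, 0.1, 0, 0, 0], [0, 0, 0, 0, 0, 0], [0, 0, 0, 0, 0, 0]])

```text
t: 15.35
eef_pos: [615.0, -279.2, 48.6]
orientation: [0.11, 0.994, -0.0, 0.001]
wrist_force: [0.4, -0.3, -4.7]
grip_width: 19.0
gripper_force: 30.0
```

```bash
python3 -c "
from h import *
go(614,-279,44,77.5)"
```

```text
t 15.3 pos [ 615.  -279.2   48.6] head 77.4 j7 1.4 w 19.0 gf 30.0 F [ 0.4 -0.3 -4.7]
units [0.026 0.001 0.115] rows>= 1.0
turn [ 0.     0.028 -0.016]
```

Request:
carry_out(moves=[[0, 0, 0.08, 0, 0, 0], [0, 0, 0.03, 0, 0, 0], [0, 0, 0.01, 0, 0, 0], [0, 0, 0, 0, 0, 0]])

```text
t: 15.75
eef_pos: [614.5, -279.8, 44.1]
orientation: [0.11, 0.994, -0.0, 0.001]
wrist_force: [-1.9, -0.1, 4.9]
grip_width: 19.1
gripper_force: 30.0
```

Request:
carry_out(moves=[[0, 0, 0, 0, 0, 0], [0, 0, 0, 0, 0, 0], [0, 0, 0, 0, 0, 0], [0, 0, -0.5, 0, 0, 0], [0, 0, -1, 0, 0, 0], [0, 0, -1, 0, 0, 0], [0, 0, -1, 0, 0, -0.5], [0, 0, -0.5, 0, 0, -1]], hand=0)

```text
t: 16.55
eef_pos: [615.4, -279.7, 206.3]
orientation: [0.03, 1.0, -0.001, 0.003]
wrist_force: [0.4, -0.1, -0.4]
grip_width: 43.9
gripper_force: 0.0
```

```bash
python3 -c "
from h import *
go(572,-14,200,167.4)"
```

```text
t 16.6 pos [ 615.4 -279.7  206.3] head 86.55 j7 1.6 w 43.9 gf 0.0 F [ 0.4 -0.1 -0.4]
units [1.483 6.567 0.139] rows>= 7.0
turn [ -0.05    0.032 -13.475]
```

Request:
carry_out(moves=[[0.1, 0.5, 0, 0, 0, 0], [0.21, 0.95, 0, 0, 0, 0], [0.21, 0.95, 0, 0, 0, 0], [0.21, 0.95, 0, 0, 0, 0], [0.21, 0.95, 0, 0, 0, 0], [0.21, 0.95, 0, 0, 0, 0], [0.21, 0.85, 0, 0, 0, 0], [0.12, 0.47, 0, 0, 0, 0.5], [0, 0, 0, 0, 0, 1], [0, 0, 0, 0, 0, 1]])

```text
t: 17.55
eef_pos: [571.1, -12.1, 202.4]
orientation: [0.163, 0.987, 0.0, 0.0]
wrist_force: [0.9, 0.7, 0.6]
grip_width: 44.0
gripper_force: 0.0
```

Request:
carry_out(moves=[[0, 0, 0, 0, 0, 1], [0, 0, 0, 0, 0, 1], [0, 0, 0, 0, 0, 1], [0, 0, 0, 0, 0, 1], [0, 0, 0, 0, 0, 1], [0, 0, 0, 0, 0, 1], [0, 0, 0, 0, 0, 1], [0, 0, 0, 0, 0, 1], [0, 0, 0, 0, 0, 1], [0, 0, 0, 0, 0, 1]])

```text
t: 18.55
eef_pos: [571.2, -13.2, 202.3]
orientation: [0.635, 0.772, 0.0, -0.0]
wrist_force: [-0.6, 0.9, 0.6]
grip_width: 44.0
gripper_force: 0.0
```

Request:
carry_out(moves=[[0, 0, 0, 0, 0, 1], [0, 0, 0, 0, 0, 1], [0, 0, 0, 0, 0, 1], [0, 0, 0, 0, 0, 1], [0, 0, 0, 0, 0, 0], [0, 0, 0, 0, 0, 0]])

```text
t: 19.15
eef_pos: [571.1, -13.2, 202.2]
orientation: [0.78, 0.626, -0.0, -0.0]
wrist_force: [0.2, 0.3, -0.2]
grip_width: 44.1
gripper_force: 0.0
```

```bash
python3 - <<'E'
from h import *
from rig import env
c=env.read_camera("wrist");pickle.dump(c,open("w3.pkl","wb"));cv2.imwrite("pics/w3.png",c["image"][:,:,::-1])
d={n:env.read_camera(n) for n in("scene","side")};pickle.dump(d,open("c1.pkl","wb"))
go(573,-14,200,-12.6)
w=world(d["side"]);h=hsv(d["side"]);H,S,V=[h[...,i].astype(int) for i in range(3)]
for n,m in [("red",((H<4)|(H>172))&(S>120)),("yel",(H>22)&(H<32)&(S>90)),("grn",(H>50)&(H<80)&(S>90))]:
    q=w[m];q=q[(abs(q[:,0]-550)<120)&(abs(q[:,1]+293)<100)&(q[:,2]>40)];print(n,len(q),cv2.minAreaRect(q[:,:2].astype(np.float32))[:2],q[:,2].max())
    q=w[m];q=q[(abs(q[:,0]-540)<120)&(abs(q[:,1]+10)<120)&(q[:,2]<30)];print(" spot",len(q),cv2.minEnclosingCircle(q[:,:2].astype(np.float32)),q.mean(0))
E
```

```text
t 19.3 pos [571.1 -13.4 202.3] head -12.55 j7 -0.13 w 44.4 gf 0.0 F [ 0.1 -0.1  0.5]
units [-0.005  0.05   0.057] rows>= 1.0
turn [-0.001 -0.003  0.009]
red 100 ((487.13800048828125, -306.1672668457031), (19.53690528869629, 18.617399215698242)) 78.5567059891547
 spot 51 ((518.2210693359375, -66.42007446289062), 25.19157600402832) [518.06203926 -70.07801791   9.05041831]
yel 73 ((549.51318359375, -289.8996276855469), (17.783557891845703, 18.825891494750977)) 78.38071994795519
 spot 517 ((534.11669921875, 22.80828285217285), 61.66928482055664) [533.07671873   1.29304485   8.55036412]Traceback (most recent call last):
  File "<stdin>", line 8, in <module>
    return umr_maximum(a, axis, None, out, keepdims, initial, where)
ValueError: zero-size array to reduction operation maximum which has no identity
```

View pics/w3.png

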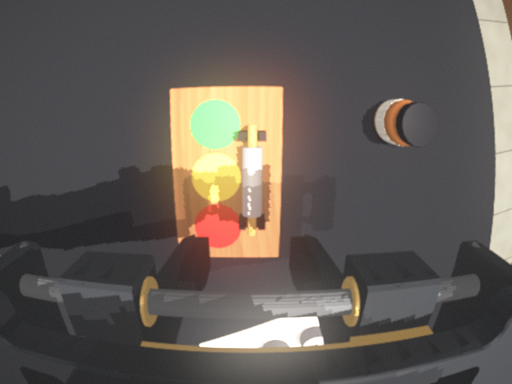

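The wrist view shows the three free spots at (215,124), (216,178) and (217,227), with the roller upright in the picture: axle (253,127)–(252,236), barrel centre about (252,182).

```bash
python3 - <<'E'
from h import *
c=pickle.load(open("w3.pkl","rb"));w=fworld(c);h=hsv(c);H,S,V=[h[...,i].astype(int) for i in range(3)]
k=np.zeros(H.shape,bool);k[80:262,165:290]=1
for n,m in [("red",((H<5)|(H>172))&(S>150)),("yel",(H>23)&(H<34)&(S>80)&(np.mgrid[:384,:512][1]<243)),("grn",(H>50)&(H<80)&(S>80))]:
    q=w[m&k];q=q[(q[:,2]<20)];print(n,len(q),cv2.minEnclosingCircle(q[:,:2].astype(np.float32)),q.mean(0).round(1))
q=w[k];q=q[np.isfinite(q[:,2])&(q[:,2]>28)&(q[:,0]>550)]
print(len(q),np.percentile(q[:,2],[5,50,95,99]))
hd=np.radians(77.4);a=np.array([np.cos(hd),np.sin(hd)]);b=np.array([a[1],-a[0]])
t=q[:,:2]@a;s=q[:,:2]@b
bar=q[:,2]>41
print("barrel t",np.percentile(t[bar],[1,99]),"s",np.percentile(s[bar],[2,50,98]),bar.sum())
print("axle t",np.percentile(t,[.5,99.5]),"s",np.percentile(s[(q[:,2]>36)],[2,50,98]))
pb=q[q[:,2]>43];vv=np.linalg.svd(pb[:,:2]-pb[:,:2].mean(0))[2][0];print("heading",np.degrees(np.arctan2(vv[1],vv[0])),"mean",pb.mean(0))
tm=np.percentile(t[bar],[1,99]).mean();sm=pb[:,:2].mean(0)@b;print("centre",tm*a+sm*b)
E
```

```text
red 1143 ((518.4312744140625, -67.72627258300781), 28.91419792175293) [519.1 -69.8   9.9]
yel 1227 ((546.3809204101562, 27.710983276367188), 68.07550048828125) [541.   16.8   9. ]
grn 18 ((566.693603515625, 37.162353515625), 5.844354152679443) [565.2  38.    9.8]
2359 [ 33.46290722  41.46918321 213.2124463  223.69120451]
barrel t [ 73.95139546 148.4757053 ] s [537.11316651 561.52713518 571.08797766] 1224
axle t [ 50.7035218 170.933547 ] s [537.41933689 562.46253344 573.84191177]
heading -96.31760325041782 mean [569.52187169 -11.05487182  81.64824537]
centre [569.03428619 -13.23620393]
```

```bash
python3 - <<'E'
from h import *
c=pickle.load(open("w3.pkl","rb"));w=fworld(c);h=hsv(c)
k=np.zeros(w.shape[:2],bool);k[80:262,165:290]=1
q=w[k];q=q[np.isfinite(q[:,2])&(q[:,2]>28)&(q[:,0]>550)&(q[:,2]<55)]
hd=np.radians(77.4);a=np.array([np.cos(hd),np.sin(hd)]);b=np.array([a[1],-a[0]])
t=q[:,:2]@a;s=q[:,:2]@b
bar=(q[:,2]>40);print("barrel t",np.percentile(t[bar],[1,99]),"s",np.percentile(s[bar],[2,50,98]),bar.sum())
print("t",np.percentile(t,[.5,99.5]),"s",np.percentile(s,[2,50,98]))
for lo,hi in((50,72),(75,95),(95,115),(115,135),(135,148),(151,172)):
    m=(t>lo)&(t<hi)&(q[:,2]>36);mm=m&(q[:,2]>np.percentile(q[m,2],60));print(lo,s[mm].mean().round(1),q[m,2].max().round(1),m.sum())
print("pred s",np.array([532.3,-5.5])@b+42)
E
```

```text
barrel t [ 73.80690633 149.17554151] s [555.02760212 563.43987873 571.84820112] 1143
t [ 50.69445385 170.93629366] s [550.87318085 563.39225217 576.21146957]
50 563.6 40.6 174
75 563.5 46.5 332
95 563.5 45.7 343
115 563.7 46.3 362
135 563.5 46.6 243
151 563.6 40.6 238
pred s 562.6802802076762
```

```bash
python3 -c "
from h import *
go(574.1,-14.3,17,-12.6)"
```

```text
t 19.3 pos [571.1 -13.4 202.3] head -12.55 j7 -0.13 w 44.4 gf 0.0 F [ 0.1 -0.1  0.5]
units [-0.008  0.079  4.632] rows>= 5.0
turn [-0.001 -0.003  0.009]
```

Request:
carry_out(moves=[[0, 0.08, 0.5, 0, 0, 0], [0, 0, 0.9, 0, 0, 0], [0, 0, 0.9, 0, 0, 0], [0, 0, 0.9, 0, 0, 0], [0, 0, 0.5, 0, 0, 0], [0, 0, 0.2, 0, 0, 0], [0, 0, 0, 0, 0, 0], [0, 0, 0, 0, 0, 0]])

```text
t: 20.1
eef_pos: [575.1, -14.2, 47.3]
orientation: [0.781, 0.625, 0.001, 0.001]
wrist_force: [-0.4, 0.6, -0.3]
grip_width: 44.2
gripper_force: 0.0
```

```bash
python3 -c "
from h import *
go(574.1,-14.3,17,-12.6)"
```

```text
t 20.1 pos [575.1 -14.2  47.3] head -12.62 j7 -0.09 w 44.2 gf 0.0 F [-0.4  0.6 -0.3]
units [-0.008 -0.024  0.756] rows>= 1.0
turn [ 0.016 -0.005 -0.003]
```

Request:
carry_out(moves=[[0, -0.02, 0.4, 0, 0, 0], [0, 0, 0.25, 0, 0, 0], [0, 0, 0.1, 0, 0, 0], [0, 0, 0, 0, 0, 0], [0, 0, 0, 0, 0, 0]])

```text
t: 20.6
eef_pos: [573.8, -13.9, 16.8]
orientation: [0.781, 0.625, 0.0, 0.0]
wrist_force: [0.2, 0.3, -0.3]
grip_width: 44.3
gripper_force: 0.0
```

Request:
carry_out(moves=[[0, 0, 0, 0, 0, 0], [0, 0, 0, 0, 0, 0], [0, 0, 0, 0, 0, 0], [0, 0, 0, 0, 0, 0], [0, 0, 0, 0, 0, 0]], hand=-1)

```text
t: 21.1
eef_pos: [573.6, -13.9, 16.5]
orientation: [0.781, 0.625, 0.0, 0.0]
wrist_force: [-0.5, 0.3, 2.6]
grip_width: 20.7
gripper_force: 30.0
```

```bash
python3 -c "
from h import *
go(574.1,-14.3,17,-12.6)"
```

```text
t 21.1 pos [573.6 -13.9  16.5] head -12.62 j7 -0.09 w 20.7 gf 30.0 F [-0.5  0.3  2.6]
units [-0.007  0.014 -0.013] rows>= 1.0
turn [ 0.003 -0.001 -0.004]
```

Request:
carry_out(moves=[[0, 0, -0.3, 0, 0, 0], [0, 0, -0.7, 0, 0, 0], [0, 0, -0.9, 0, 0, 0], [0, 0, -0.9, 0, 0, 0], [0, 0, -0.5, 0, 0, 0], [0, 0, 0, 0, 0, 0.5], [0, 0, 0, 0, 0, 0.4], [0, 0, 0, 0, 0, 0]])

```text
t: 21.9
eef_pos: [572.7, -13.7, 148.1]
orientation: [0.809, 0.587, -0.001, -0.0]
wrist_force: [0.7, -0.3, -2.8]
grip_width: 20.7
gripper_force: 30.0
```

```bash
python3 -c "
from h import *
go(520.4,304.1,150,-18.1)"
```

```text
t 21.9 pos [572.7 -13.7 148.1] head -18.04 j7 -0.18 w 20.7 gf 30.0 F [ 0.7 -0.3 -2.8]
units [ 7.15  -3.704 -0.045] rows>= 8.0
turn [-0.013  0.004  0.01 ]
```

Request:
carry_out(moves=[[0.35, -0.19, 0, 0, 0, 0], [0.8, -0.41, 0, 0, 0, 0], [0.95, -0.49, 0, 0, 0, 0], [0.95, -0.49, 0, 0, 0, 0], [0.95, -0.49, 0, 0, 0, 0], [0.95, -0.49, 0, 0, 0, 0], [0.95, -0.49, 0, 0, 0, 0], [0.8, -0.41, 0, 0, 0, 0], [0.45, -0.25, 0, 0, 0, 0], [0, 0, 0, 0, 0, 0]])

```text
t: 22.9
eef_pos: [517.4, 310.5, 147.2]
orientation: [0.806, 0.591, -0.0, -0.002]
wrist_force: [-0.0, 0.7, -3.2]
grip_width: 20.8
gripper_force: 30.0
```

Request:
carry_out(moves=[[0, 0, 0.2, 0, 0, 0], [0, 0, 0, 0, 0, 0], [0, 0, 0, 0, 0, 0]])

```text
t: 23.2
eef_pos: [520.8, 302.1, 139.8]
orientation: [0.81, 0.587, -0.001, 0.0]
wrist_force: [0.6, -0.8, -3.0]
grip_width: 20.4
gripper_force: 30.0
```

```bash
python3 - <<'E'
from h import *
from rig import env
go(520.4,304.1,40,-18.1)
c=env.read_camera("wrist");cv2.imwrite("pics/w4.png",c["image"][:,:,::-1]);pickle.dump(c,open("w4.pkl","wb"))
c=env.read_camera("side");pickle.dump(c,open("s4.pkl","wb"))
go(520.4,304.1,40,-18.1)
w=world(c);k=np.zeros(w.shape[:2],bool);k[280:,150:270]=1
E
```

```text
t 23.2 pos [520.8 302.1 139.8] head -18.16 j7 -0.64 w 20.4 gf 30.0 F [ 0.6 -0.8 -3. ]
units [ 0.049 -0.025  2.494] rows>= 3.0
turn [-0.005  0.018 -0.009]
t 23.3 pos [521.2 302.7 140.3] head -18.14 j7 -0.64 w 20.7 gf 30.0 F [ 0.4  0.3 -3. ]
units [ 0.029 -0.031  2.507] rows>= 3.0
turn [ 0.001  0.005 -0.007]
```

View pics/w4.png

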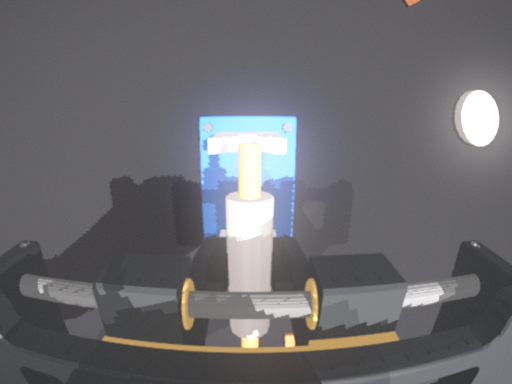

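The roller is aligned over the fixture: the axle tip at (249,145) sits over the far upright at (247,142). I'll quantify the cross offset.

```bash
python3 - <<'E'
from h import *
c=pickle.load(open("w4.pkl","rb"));w=fworld(c);h=hsv(c);H,S,V=[h[...,i].astype(int) for i in range(3)]
hd=np.radians(71.9);a=np.array([np.cos(hd),np.sin(hd)]);b=np.array([a[1],-a[0]]);o=np.array([520.4,304.1])
k=np.zeros(H.shape,bool);k[105:225,190:305]=1
q=w[k];q=q[np.isfinite(q[:,2])]
def rep(n,p): 
    t=(p[:,:2]-o)@a;s=(p[:,:2]-o)@b;print(n,len(p),"t",np.percentile(t,[1,50,99]).round(1),"s",np.percentile(s,[1,50,99]).round(1),"z",np.percentile(p[:,2],[5,95]).round(1))
rep("upr",q[(q[:,2]>70)&(q[:,2]<84)]);rep("base",w[k&(H>95)&(H<125)&(S>140)])
rep("axle",q[(q[:,2]>148)&(q[:,2]<163)&((q[:,:2]-o)@a>40)])
f=q[(q[:,2]>70)&(q[:,2]<84)];t=(f[:,:2]-o)@a;s=(f[:,:2]-o)@b
print("slot s hist",np.histogram(s,bins=np.arange(-30,31,4)))
c=pickle.load(open("s4.pkl","rb"));w=world(c);k=np.zeros(H.shape,bool);k[280:,150:270]=1;q=w[k];q=q[np.isfinite(q[:,2])]
f=q[(q[:,2]>60)&(q[:,2]<84)]; rep("side upr",f[np.abs((f[:,:2]-o)@a)>38])
for sg in(-1,1):
    rep("upr%d"%sg,f[np.abs((f[:,:2]-o)@a-sg*48)<8])
rep("side roller",q[(q[:,2]>140)&(q[:,2]<163)])
E
```

```text
upr 627 t [43.9 49.1 53.7] s [-26.9 -12.5  25.9] z [71.1 78.8]Traceback (most recent call last):
  File "<stdin>", line 8, in <module>
  File "<stdin>", line 7, in rep
    return _quantile_unchecked(
        a, q, axis, out, overwrite_input, method, keepdims, weights)
    return _ureduce(a,
                    func=_quantile_ureduce_func,
    ...<5 lines>...
                    overwrite_input=overwrite_input,
                    method=method)
    r = func(a, **kwargs)
    result = _quantile(arr,
                       quantiles=q,
    ...<2 lines>...
                       out=out,
                       weights=wgt)
    slices_having_nans = np.isnan(arr[-1, ...])
                                  ~~~^^^^^^^^^
IndexError: index -1 is out of bounds for axis 0 with size 0
```

```bash
python3 - <<'E'
from h import *
c=pickle.load(open("w4.pkl","rb"));w=fworld(c)
hd=np.radians(71.9);a=np.array([np.cos(hd),np.sin(hd)]);b=np.array([a[1],-a[0]]);o=np.array([520.4,304.1])
k=np.zeros(w.shape[:2],bool);k[105:225,190:305]=1
q=w[k];q=q[np.isfinite(q[:,2])];q=q[(q[:,2]>120)&(q[:,2]<180)]
t=(q[:,:2]-o)@a;s=(q[:,:2]-o)@b
print(len(q),np.percentile(t,[1,99]),np.percentile(q[:,2],[2,50,98]))
for lo in range(25,65,5):
    m=(t>lo)&(t<lo+5)
    if m.sum()>5:print(lo,m.sum(),np.percentile(s[m],[3,50,97]).round(1),q[m,2].max().round(1))
go(520.2,305,40,-18.1)
E
```

```text
2689 [24.30800429 59.03932144] [154.5081535  161.89988602 168.09885326]
25 493 [-8.5  1.3 11.7] 169.1
30 581 [-8.7  1.3 11.5] 169.1
35 511 [-7.3  1.3 10.1] 168.0
40 262 [-3.5  1.3  6.2] 163.2
45 258 [-3.5  1.3  6.1] 163.2
50 267 [-3.4  1.3  6.1] 163.4
55 258 [-3.4  1.4  6.1] 163.0
t 23.3 pos [521.2 302.7 140.3] head -18.14 j7 -0.64 w 20.7 gf 30.0 F [ 0.4  0.3 -3. ]
units [ 0.048 -0.042  2.507] rows>= 3.0
turn [ 0.001  0.005 -0.007]
```

Request:
carry_out(moves=[[0.06, -0.045, 0.4, 0, 0, 0], [0, 0, 0.7, 0, 0, 0], [0, 0, 0.5, 0, 0, 0], [0, 0, 0.3, 0, 0, 0], [0, 0, 0, 0, 0, 0], [0, 0, 0, 0, 0, 0], [0, 0, 0, 0, 0, 0]])

```text
t: 24.0
eef_pos: [520.8, 307.1, 65.5]
orientation: [0.809, 0.588, 0.001, 0.0]
wrist_force: [0.4, 0.2, -2.8]
grip_width: 20.7
gripper_force: 30.0
```

```bash
python3 -c "
from h import *
go(520.2,305,38,-18.1)"
```

```text
t 24.0 pos [520.8 307.1  65.5] head -18.04 j7 -0.62 w 20.7 gf 30.0 F [ 0.4  0.2 -2.8]
units [-0.056  0.001  0.687] rows>= 1.0
turn [ 0.015 -0.016  0.01 ]
```

Request:
carry_out(moves=[[-0.03, 0, 0.2, 0, 0, 0], [0, 0, 0.2, 0, 0, 0], [0, 0, 0.15, 0, 0, 0], [0, 0, 0.1, 0, 0, 0], [0, 0, 0, 0, 0, 0], [0, 0, 0, 0, 0, 0]])

```text
t: 24.6
eef_pos: [519.6, 305.7, 38.2]
orientation: [0.809, 0.588, 0.0, 0.0]
wrist_force: [0.6, 0.5, -3.4]
grip_width: 20.7
gripper_force: 30.0
```

Request:
carry_out(moves=[[0, 0, 0, 0, 0, 0], [0, 0, 0, 0, 0, 0], [0, 0, 0, 0, 0, 0], [0, 0, 0, 0, 0, 0], [0, 0, -0.4, 0, 0, 0], [0, 0, -0.8, 0, 0, 0], [0, 0, -1, 0, 0, 0], [0, 0, -0.8, 0, 0, 0], [0, 0, 0, 0, 0, 0]], hand=0)

```text
t: 25.5
eef_pos: [522.6, 306.9, 164.1]
orientation: [0.809, 0.587, 0.005, 0.001]
wrist_force: [0.9, 0.7, 0.7]
grip_width: 43.9
gripper_force: 0.0
```

```bash
python3 - <<'E'
from h import *
from rig import env
c=env.read_camera("wrist");w=fworld(c)
s=env.read_camera("side");sc=env.read_camera("scene")
cv2.imwrite("pics/r5.png",np.hstack([cv2.resize(c["image"][90:260,150:350],(400,340)),cv2.resize(sc["image"][160:250,340:446],(400,340))])[:,:,::-1])
hd=np.radians(71.9);a=np.array([np.cos(hd),np.sin(hd)]);b=np.array([a[1],-a[0]]);o=np.array([520.2,304.9])
for n,W in(("wrist",w),("side",world(s)),("scene",world(sc))):
    q=W.reshape(-1,3);q=q[np.isfinite(q[:,2])];t=(q[:,:2]-o)@a;x=(q[:,:2]-o)@b
    m=(abs(t)<41)&(abs(x)<13)&(q[:,2]>45)&(q[:,2]<85)
    if m.sum()>9: print(n,m.sum(),"t",np.percentile(t[m],[1,99]).round(1),"x",np.percentile(x[m],[2,50,98]).round(1),"z",np.percentile(q[m,2],[50,95,99]).round(1))
    m=(abs(abs(t)-57.5)<4)&(abs(x)<10)&(q[:,2]>45)&(q[:,2]<75)
    for sg in(-1,1):
        mm=m&(np.sign(t)==sg)
        if mm.sum()>3: print("  end",sg,mm.sum(),"t",t[mm].min().round(1),t[mm].max().round(1),"x",x[mm].mean().round(1),"z",q[mm,2].max().round(1))
go(487,-307,150,77.5)
E
```

```text
wrist 2120 t [-37.3  39.7] x [-10.7  -0.1  10.3] z [64.  66.2 66.8]
  end -1 79 t -61.5 -53.5 x -0.3 z 60.8
  end 1 118 t 53.5 61.4 x -0.5 z 61.2
side 303 t [ 8.4 40.5] x [-11.8  -4.    7.8] z [62.7 65.5 66.5]
  end 1 38 t 53.5 60.9 x -2.2 z 60.1
scene 344 t [-38.2  35.3] x [-3.1  8.8 12.4] z [63.  67.6 68.5]
  end 1 18 t 53.7 60.7 x 3.3 z 61.9
t 25.6 pos [519.1 305.7 158.6] head -18.01 j7 -0.65 w 44.0 gf 0.0 F [-0.  -0.7 -0.7]
units [-14.814   3.975   0.212] rows>= 15.0
turn [-4.0000e-03  1.0000e-03  1.4081e+01]
```

View pics/r5.png

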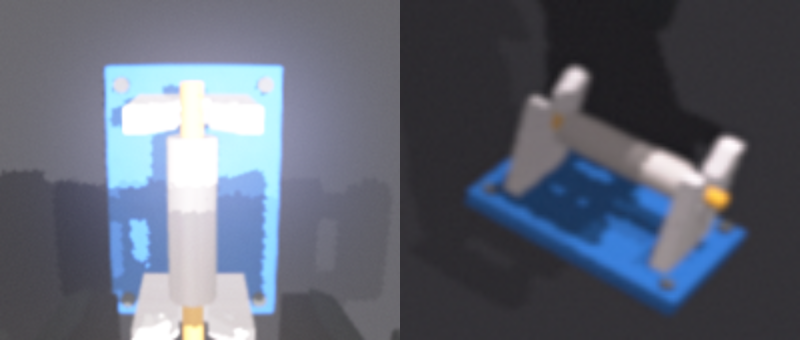

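Roller home (barrel top at 66 mm, axle ends level at about 61 mm). Now the weights go back, keeping this heading.

```bash
python3 -c "
from h import *
go(614.3,-279.5,150,-18)"
```

```text
t 25.6 pos [519.1 305.7 158.6] head -18.01 j7 -0.65 w 44.0 gf 0.0 F [-0.  -0.7 -0.7]
units [-13.176   6.788   0.211] rows>= 14.0
turn [-0.003 -0.001 -0.002]
```

Request:
carry_out(moves=[[-0.4, 0.21, 0, 0, 0, 0], [-0.9, 0.46, 0, 0, 0, 0], [-0.98, 0.5, 0, 0, 0, 0], [-0.98, 0.5, 0, 0, 0, 0], [-0.98, 0.5, 0, 0, 0, 0], [-0.98, 0.5, 0, 0, 0, 0], [-0.98, 0.5, 0, 0, 0, 0], [-0.98, 0.5, 0, 0, 0, 0], [-0.98, 0.5, 0, 0, 0, 0], [-0.98, 0.5, 0, 0, 0, 0]])

```text
t: 26.65
eef_pos: [582.4, -103.2, 157.1]
orientation: [0.81, 0.587, -0.001, -0.001]
wrist_force: [0.7, -1.0, -0.6]
grip_width: 44.0
gripper_force: 0.0
```

Request:
carry_out(moves=[[-0.98, 0.5, 0, 0, 0, 0], [-0.98, 0.5, 0, 0, 0, 0], [-0.98, 0.5, 0, 0, 0, 0], [-0.7, 0.38, 0, 0, 0, 0], [-0.4, 0.24, 0, 0, 0, 0], [0, 0, 0, 0, 0, 0], [0, 0, 0, 0, 0, 0], [0, 0, 0, 0, 0, 0]])

```text
t: 27.45
eef_pos: [614.1, -277.6, 157.6]
orientation: [0.809, 0.588, 0.0, -0.001]
wrist_force: [0.1, -0.5, 0.0]
grip_width: 44.4
gripper_force: 0.0
```

```bash
python3 - <<'E'
from h import *
from rig import env
c=env.read_camera("wrist");w=fworld(c);h=hsv(c);H,S,V=[h[...,i].astype(int) for i in range(3)]
for n,m in [("red",((H<6)|(H>172))&(S>60)),("yel",(H>22)&(H<36)&(S>50)),("grn",(H>45)&(H<85)&(S>50))]:
    q=w[m];q=q[(abs(q[:,0]-550)<120)&(abs(q[:,1]+293)<70)&(q[:,2]>70)&(q[:,2]<90)]
    print(n,len(q),len(q) and (cv2.minEnclosingCircle(q[:,:2].astype(np.float32)),q.mean(0).round(1)))
go(614.3,-279.5,44,-18)
cv2.imwrite("pics/w6.png",c["image"][:,:,::-1])
E
```

```text
red 0 0
yel 0 0
grn 450 (((614.5293579101562, -279.4588928222656), 9.617485046386719), array([ 614.8, -278.4,   77.4]))
t 27.5 pos [ 614.4 -277.5  157.9] head -17.89 j7 0.16 w 43.9 gf 0.0 F [ 0.4  0.  -0.6]
units [-0.054  0.017  2.847] rows>= 3.0
turn [-0.015 -0.014  0.018]
```

View pics/w6.png

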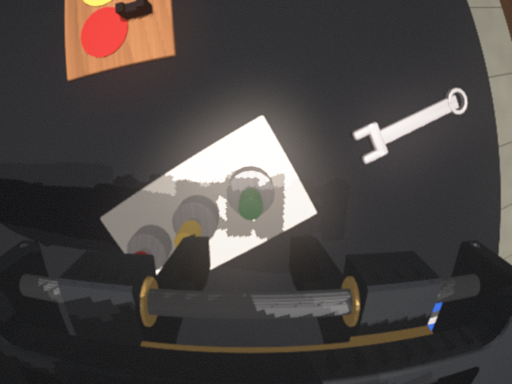

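All three weights stand on the mat, and the green knob at (250,203) is centred between the fingers.

Request:
carry_out(moves=[[-0.05, 0.01, 0.5, 0, 0, 0], [0, 0, 0.9, 0, 0, 0], [0, 0, 0.8, 0, 0, 0], [0, 0, 0.4, 0, 0, 0], [0, 0, 0.22, 0, 0, 0], [0, 0, 0, 0, 0, 0]])

```text
t: 28.1
eef_pos: [614.3, -281.0, 45.0]
orientation: [0.809, 0.588, -0.0, -0.001]
wrist_force: [-0.2, 1.2, 0.4]
grip_width: 44.0
gripper_force: 0.0
```

Request:
carry_out(moves=[[0, 0, 0, 0, 0, 0], [0, 0, 0, 0, 0, 0], [0, 0, 0, 0, 0, 0], [0, 0, 0, 0, 0, 0], [0, 0, 0, 0, 0, 0]], hand=-1)

```text
t: 28.6
eef_pos: [614.1, -281.8, 46.5]
orientation: [0.809, 0.588, -0.0, -0.0]
wrist_force: [-2.4, 0.8, 6.3]
grip_width: 19.2
gripper_force: 30.0
```

Request:
carry_out(moves=[[0, 0, -0.3, 0, 0, 0], [0, 0, -0.8, 0, 0, 0], [0, 0, -0.9, 0, 0, 0], [0, 0, -0.6, 0, 0, 0], [0, 0, 0, 0, 0, 0]])

```text
t: 29.1
eef_pos: [617.0, -283.1, 153.6]
orientation: [0.809, 0.588, 0.002, 0.004]
wrist_force: [0.3, -1.0, -3.5]
grip_width: 19.5
gripper_force: 30.0
```

```bash
python3 -c "
from h import *
go(545.6,54.5,145,-18)"
```

```text
t 29.1 pos [ 617.  -283.1  153.6] head -18.03 j7 0.17 w 19.5 gf 30.0 F [ 0.3 -1.  -3.5]
units [ 7.473 -4.311  0.174] rows>= 8.0
turn [ 0.08   0.008 -0.005]
```

Request:
carry_out(moves=[[0.35, -0.2, 0, 0, 0, 0], [0.75, -0.43, 0, 0, 0, 0], [0.95, -0.55, 0, 0, 0, 0], [0.95, -0.55, 0, 0, 0, 0], [0.95, -0.55, 0, 0, 0, 0], [0.95, -0.55, 0, 0, 0, 0], [0.95, -0.55, 0, 0, 0, 0], [0.8, -0.46, 0, 0, 0, 0], [0.5, -0.28, 0, 0, 0, 0], [0.25, -0.15, 0, 0, 0, 0]])

```text
t: 30.1
eef_pos: [542.0, 56.0, 148.2]
orientation: [0.808, 0.589, -0.001, -0.001]
wrist_force: [-0.2, 0.4, -3.4]
grip_width: 19.0
gripper_force: 30.0
```

Request:
carry_out(moves=[[0, 0, 0.3, 0, 0, 0], [0, 0, 0.7, 0, 0, 0], [0, 0, 0.5, 0, 0, 0], [0, 0, 0.2, 0, 0, 0], [0, 0, 0, 0, 0, 0], [0, 0, 0, 0, 0, 0]])

```text
t: 30.7
eef_pos: [544.1, 51.5, 81.7]
orientation: [0.81, 0.587, 0.0, 0.0]
wrist_force: [1.0, -0.0, -3.0]
grip_width: 18.9
gripper_force: 30.0
```

```bash
python3 -c "
from h import *
go(545.6,54.5,50,-18)"
```

```text
t 30.7 pos [544.1  51.5  81.7] head -18.11 j7 -0.24 w 18.9 gf 30.0 F [ 1. -0. -3.]
units [0.084 0.011 0.792] rows>= 1.0
turn [ 0.009  0.002 -0.019]
```

Request:
carry_out(moves=[[0.03, 0.01, 0.3, 0, 0, 0], [0, 0, 0.3, 0, 0, 0], [0, 0, 0.12, 0, 0, 0], [0, 0, 0, 0, 0, 0], [0, 0, 0, 0, 0, 0]])

```text
t: 31.2
eef_pos: [544.3, 53.6, 52.6]
orientation: [0.809, 0.588, -0.0, -0.0]
wrist_force: [-0.2, -0.4, -3.6]
grip_width: 19.3
gripper_force: 30.0
```

Request:
carry_out(moves=[[0, 0, 0.04, 0, 0, 0], [0, 0, 0.03, 0, 0, 0], [0, 0, 0, 0, 0, 0]])

```text
t: 31.5
eef_pos: [544.6, 53.7, 50.4]
orientation: [0.809, 0.588, 0.0, 0.0]
wrist_force: [-0.6, 0.3, 0.7]
grip_width: 19.3
gripper_force: 30.0
```

Contact. Release, lift, and on to yellow.

Request:
carry_out(moves=[[0, 0, 0.01, 0, 0, 0], [0, 0, 0, 0, 0, 0], [0, 0, 0, 0, 0, 0], [0, 0, 0, 0, 0, 0], [0, 0, -0.4, 0, 0, 0], [0, 0, -1, 0, 0, 0], [0, 0, -1, 0, 0, 0], [0, 0, 0, 0, 0, 0]], hand=0)

```text
t: 32.3
eef_pos: [547.6, 53.6, 150.0]
orientation: [0.809, 0.587, 0.004, 0.002]
wrist_force: [0.3, 1.3, -1.0]
grip_width: 44.0
gripper_force: 0.0
```

```bash
python3 -c "
from h import *
go(551.5,-291.5,145,-18)"
```

```text
t 32.3 pos [547.6  53.6 150. ] head -18.05 j7 -0.26 w 44.0 gf 0.0 F [ 0.3  1.3 -1. ]
units [-8.173  2.765  0.117] rows>= 9.0
turn [ 0.081 -0.036 -0.008]
```

Request:
carry_out(moves=[[-0.4, 0.14, 0, 0, 0, 0], [-0.9, 0.31, 0, 0, 0, 0], [-1, 0.34, 0, 0, 0, 0], [-1, 0.34, 0, 0, 0, 0], [-1, 0.34, 0, 0, 0, 0], [-1, 0.34, 0, 0, 0, 0], [-1, 0.34, 0, 0, 0, 0], [-1, 0.34, 0, 0, 0, 0], [-0.6, 0.2, 0, 0, 0, 0], [-0.27, 0.12, 0, 0, 0, 0]])

```text
t: 33.3
eef_pos: [548.7, -295.7, 144.8]
orientation: [0.81, 0.586, -0.001, 0.0]
wrist_force: [-0.1, 0.1, 0.2]
grip_width: 43.9
gripper_force: 0.0
```

Request:
carry_out(moves=[[0, 0, 0.2, 0, 0, 0], [0, 0, 0, 0, 0, 0], [0, 0, 0, 0, 0, 0], [0, 0, 0, 0, 0, 0]])

```text
t: 33.7
eef_pos: [550.6, -289.8, 137.3]
orientation: [0.808, 0.589, 0.0, -0.001]
wrist_force: [0.2, 1.1, 0.2]
grip_width: 44.3
gripper_force: 0.0
```

```bash
cat > k.py <<'E'
from h import *
from rig import env
def knob(x0,y0,z=44,r=25):
    c=env.read_camera("wrist");w=fworld(c);h=hsv(c);H,S,V=[h[...,i].astype(int) for i in range(3)]
    for n,m in [("red",((H<6)|(H>172))&(S>60)),("yel",(H>22)&(H<36)&(S>50)),("grn",(H>45)&(H<85)&(S>50))]:
        q=w[m];q=q[(np.hypot(q[:,0]-x0,q[:,1]-y0)<r)&(q[:,2]>70)&(q[:,2]<90)]
        if len(q)>20: print(n,len(q),cv2.minEnclosingCircle(q[:,:2].astype(np.float32)),q[:,2].max().round(1))
    go(x0,y0,z,-18)
E
python3 -c "
from k import *
knob(551.5,-291.5)"
```

```text
t 33.8 pos [ 550.6 -290.2  137.5] head -17.9 j7 0.22 w 44.1 gf 0.0 F [-0.4 -0.2  0.9]
units [-0.025  0.032  2.338] rows>= 3.0
turn [-0.002 -0.008  0.017]
```

Request:
carry_out(moves=[[-0.03, 0.03, 0.5, 0, 0, 0], [0, 0, 0.9, 0, 0, 0], [0, 0, 0.6, 0, 0, 0], [0, 0, 0.3, 0, 0, 0], [0, 0, 0, 0, 0, 0]])

```text
t: 34.25
eef_pos: [550.1, -292.4, 44.2]
orientation: [0.809, 0.588, -0.001, -0.001]
wrist_force: [-0.4, 0.2, 1.1]
grip_width: 44.0
gripper_force: 0.0
```

Request:
carry_out(moves=[[0, 0, 0, 0, 0, 0], [0, 0, 0, 0, 0, 0], [0, 0, 0, 0, 0, 0], [0, 0, 0, 0, 0, 0], [0, 0, 0, 0, 0, 0]], hand=-1)

```text
t: 34.75
eef_pos: [551.0, -293.6, 46.5]
orientation: [0.809, 0.588, 0.0, 0.0]
wrist_force: [-1.7, 0.5, 5.6]
grip_width: 19.1
gripper_force: 30.0
```

Request:
carry_out(moves=[[0, 0, -0.3, 0, 0, 0], [0, 0, -0.8, 0, 0, 0], [0, 0, -0.9, 0, 0, 0], [0, 0, -0.6, 0, 0, 0], [0, 0, 0, 0, 0, 0]])

```text
t: 35.25
eef_pos: [553.0, -294.7, 153.2]
orientation: [0.809, 0.588, 0.002, 0.003]
wrist_force: [0.3, -1.5, -4.3]
grip_width: 19.4
gripper_force: 30.0
```

```bash
python3 -c "
from h import *
go(532.2,-6,145,-18)"
```

```text
t 35.2 pos [ 553.  -294.7  153.2] head -18.03 j7 0.22 w 19.4 gf 30.0 F [ 0.3 -1.5 -4.3]
units [ 6.702 -2.73   0.177] rows>= 7.0
turn [ 0.069  0.011 -0.005]
```

Request:
carry_out(moves=[[0.35, -0.14, 0, 0, 0, 0], [0.75, -0.3, 0, 0, 0, 0], [0.97, -0.4, 0, 0, 0, 0], [0.97, -0.4, 0, 0, 0, 0], [0.97, -0.4, 0, 0, 0, 0], [0.97, -0.4, 0, 0, 0, 0], [0.85, -0.35, 0, 0, 0, 0], [0.55, -0.22, 0, 0, 0, 0], [0.28, -0.1, 0, 0, 0, 0], [0, 0, 0, 0, 0, 0]])

```text
t: 36.25
eef_pos: [528.9, -3.9, 148.2]
orientation: [0.808, 0.589, -0.001, -0.001]
wrist_force: [-0.8, 0.2, -4.0]
grip_width: 19.0
gripper_force: 30.0
```

Request:
carry_out(moves=[[0, 0, 0.3, 0, 0, 0], [0, 0, 0.7, 0, 0, 0], [0, 0, 0.5, 0, 0, 0], [0, 0, 0.2, 0, 0, 0], [0, 0, 0, 0, 0, 0], [0, 0, 0, 0, 0, 0]])

```text
t: 36.85
eef_pos: [530.5, -7.6, 81.7]
orientation: [0.81, 0.587, 0.0, 0.0]
wrist_force: [1.4, 0.6, -4.6]
grip_width: 19.3
gripper_force: 30.0
```

```bash
python3 -c "
from h import *
go(531.7,-7.5,50,-18)"
```

```text
t 36.9 pos [530.5  -7.6  81.7] head -18.11 j7 -0.15 w 19.3 gf 30.0 F [ 1.4  0.6 -4.6]
units [0.012 0.026 0.793] rows>= 1.0
turn [ 0.007  0.003 -0.019]
```

Request:
carry_out(moves=[[0.01, 0.03, 0.3, 0, 0, 0], [0, 0, 0.3, 0, 0, 0], [0, 0, 0.12, 0, 0, 0], [0, 0, 0.04, 0, 0, 0], [0, 0, 0.03, 0, 0, 0], [0, 0, 0, 0, 0, 0], [0, 0, 0, 0, 0, 0]])

```text
t: 37.55
eef_pos: [530.7, -6.4, 50.6]
orientation: [0.809, 0.588, -0.0, -0.0]
wrist_force: [-3.5, 1.4, 6.3]
grip_width: 19.2
gripper_force: 30.0
```

Request:
carry_out(moves=[[0, 0, 0, 0, 0, 0], [0, 0, 0, 0, 0, 0], [0, 0, 0, 0, 0, 0], [0, 0, 0, 0, 0, 0], [0, 0, -0.4, 0, 0, 0], [0, 0, -1, 0, 0, 0], [0, 0, -1, 0, 0, 0], [0, 0, 0, 0, 0, 0]], hand=0)

```text
t: 38.35
eef_pos: [534.7, -6.9, 150.2]
orientation: [0.809, 0.587, 0.004, 0.003]
wrist_force: [1.0, 0.2, 0.2]
grip_width: 43.8
gripper_force: 0.0
```

```bash
python3 -c "
from h import *
go(488.7,-307.5,145,-18)"
```

```text
t 38.4 pos [534.7  -6.9 150.2] head -18.05 j7 -0.17 w 43.8 gf 0.0 F [1.  0.2 0.2]
units [-7.502  1.233  0.119] rows>= 8.0
turn [ 0.084 -0.027 -0.009]
```

Request:
carry_out(moves=[[-0.4, 0.07, 0, 0, 0, 0], [-0.9, 0.15, 0, 0, 0, 0], [-1, 0.17, 0, 0, 0, 0], [-1, 0.17, 0, 0, 0, 0], [-1, 0.17, 0, 0, 0, 0], [-1, 0.17, 0, 0, 0, 0], [-1, 0.17, 0, 0, 0, 0], [-0.7, 0.12, 0, 0, 0, 0], [-0.45, 0.08, 0, 0, 0, 0], [0, 0, 0, 0, 0, 0]])

```text
t: 39.35
eef_pos: [486.1, -309.3, 145.3]
orientation: [0.811, 0.585, -0.001, 0.001]
wrist_force: [0.1, -0.7, 0.4]
grip_width: 44.0
gripper_force: 0.0
```

Request:
carry_out(moves=[[0, 0, 0.2, 0, 0, 0], [0, 0, 0, 0, 0, 0], [0, 0, 0, 0, 0, 0]])

```text
t: 39.65
eef_pos: [487.9, -303.5, 137.3]
orientation: [0.808, 0.589, 0.0, -0.001]
wrist_force: [0.8, 0.1, 0.6]
grip_width: 44.1
gripper_force: 0.0
```

```bash
python3 -c "
from h import *
go(488.7,-307.5,44,-18)"
```

```text
t 39.6 pos [ 487.9 -303.5  137.3] head -17.87 j7 0.27 w 44.1 gf 0.0 F [0.8 0.1 0.6]
units [-0.091  0.053  2.331] rows>= 3.0
turn [-0.014 -0.013  0.022]
```

Request:
carry_out(moves=[[-0.05, 0.04, 0.5, 0, 0, 0], [0, 0, 0.9, 0, 0, 0], [0, 0, 0.6, 0, 0, 0], [0, 0, 0.3, 0, 0, 0], [0, 0, 0, 0, 0, 0]])

```text
t: 40.15
eef_pos: [488.0, -306.8, 44.6]
orientation: [0.809, 0.588, -0.0, -0.001]
wrist_force: [-0.1, 0.2, 1.0]
grip_width: 44.0
gripper_force: 0.0
```

Request:
carry_out(moves=[[0, 0, 0, 0, 0, 0], [0, 0, 0, 0, 0, 0], [0, 0, 0, 0, 0, 0], [0, 0, 0, 0, 0, 0], [0, 0, 0, 0, 0, 0]], hand=-1)

```text
t: 40.65
eef_pos: [488.4, -308.2, 46.8]
orientation: [0.809, 0.588, 0.0, 0.0]
wrist_force: [-2.7, 1.2, 6.2]
grip_width: 19.2
gripper_force: 30.0
```

Request:
carry_out(moves=[[0, 0, -0.3, 0, 0, 0], [0, 0, -0.8, 0, 0, 0], [0, 0, -0.9, 0, 0, 0], [0, 0, -0.6, 0, 0, 0], [0, 0, 0, 0, 0, 0]])

```text
t: 41.15
eef_pos: [490.4, -309.3, 153.3]
orientation: [0.809, 0.588, 0.001, 0.003]
wrist_force: [0.9, -0.5, -4.0]
grip_width: 19.3
gripper_force: 30.0
```

```bash
python3 -c "
from h import *
go(518.5,-67.5,145,-18)"
```

```text
t 41.1 pos [ 490.4 -309.3  153.3] head -18.03 j7 0.27 w 19.3 gf 30.0 F [ 0.9 -0.5 -4. ]
units [ 5.966 -1.205  0.19 ] rows>= 6.0
turn [ 0.066  0.013 -0.006]
```

Request:
carry_out(moves=[[0.35, -0.07, 0, 0, 0, 0], [0.75, -0.15, 0, 0, 0, 0], [1, -0.2, 0, 0, 0, 0], [1, -0.2, 0, 0, 0, 0], [1, -0.2, 0, 0, 0, 0], [0.9, -0.18, 0, 0, 0, 0], [0.6, -0.12, 0, 0, 0, 0], [0.33, -0.06, 0, 0, 0, 0], [0, 0, 0, 0, 0, 0]])

```text
t: 42.05
eef_pos: [516.3, -64.8, 148.6]
orientation: [0.808, 0.589, -0.001, -0.001]
wrist_force: [-0.4, 0.2, -5.2]
grip_width: 18.9
gripper_force: 30.0
```

Request:
carry_out(moves=[[0, 0, 0.3, 0, 0, 0], [0, 0, 0.7, 0, 0, 0], [0, 0, 0.5, 0, 0, 0], [0, 0, 0.2, 0, 0, 0], [0, 0, 0, 0, 0, 0], [0, 0, 0, 0, 0, 0]])

```text
t: 42.65
eef_pos: [517.2, -69.0, 82.1]
orientation: [0.81, 0.587, 0.0, 0.0]
wrist_force: [0.1, -0.4, -4.9]
grip_width: 18.8
gripper_force: 30.0
```

```bash
python3 -c "
from h import *
go(518.5,-67.8,50,-18)"
```

```text
t 42.6 pos [517.2 -69.   82.1] head -18.11 j7 -0.06 w 18.8 gf 30.0 F [ 0.1 -0.4 -4.9]
units [0.039 0.022 0.803] rows>= 1.0
turn [ 0.006  0.004 -0.019]
```

Request:
carry_out(moves=[[0.02, 0.03, 0.3, 0, 0, 0], [0, 0, 0.3, 0, 0, 0], [0, 0, 0.12, 0, 0, 0], [0, 0, 0.04, 0, 0, 0], [0, 0, 0.03, 0, 0, 0], [0, 0, 0, 0, 0, 0], [0, 0, 0, 0, 0, 0]])

```text
t: 43.35
eef_pos: [517.7, -67.2, 50.9]
orientation: [0.809, 0.588, -0.0, -0.0]
wrist_force: [-3.4, 1.8, 5.4]
grip_width: 19.3
gripper_force: 30.0
```

Request:
carry_out(moves=[[0, 0, 0, 0, 0, 0], [0, 0, 0, 0, 0, 0], [0, 0, 0, 0, 0, 0], [0, 0, 0, 0, 0, 0], [0, 0, -0.4, 0, 0, 0], [0, 0, -1, 0, 0, 0], [0, 0, -1, 0, 0, 0], [-0.5, -0.5, -0.5, 0, 0, 0], [-0.5, 0, 0, 0, 0, 0], [0, 0, 0, 0, 0, 0]], hand=0)

```text
t: 44.35
eef_pos: [486.2, -102.2, 167.2]
orientation: [0.81, 0.586, -0.0, 0.001]
wrist_force: [-0.4, 0.5, -0.1]
grip_width: 44.0
gripper_force: 0.0
```

Request:
carry_out(moves=[[0, 0, 0, 0, 0, 0], [0, 0, 0, 0, 0, 0], [0, 0, 0, 0, 0, 0]])

```text
t: 44.65
eef_pos: [487.4, -98.2, 165.7]
orientation: [0.809, 0.588, 0.0, -0.0]
wrist_force: [0.1, 0.0, -0.1]
grip_width: 44.1
gripper_force: 0.0
```

```bash
python3 - <<'E'
from h import *
from rig import env
c=env.read_camera("wrist");s=env.read_camera("side");sc=env.read_camera("scene")
cv2.imwrite("pics/f.png",np.hstack([cv2.resize(c["image"][60:270,120:390],(400,311)),cv2.resize(s["image"][160:280,215:369],(400,311))])[:,:,::-1])
for nm,cc,w in(("wrist",c,fworld(c)),("side",s,world(s)),("scene",sc,world(sc))):
    h=hsv(cc);H,S,V=[h[...,i].astype(int) for i in range(3)]
    for n,m,x,y in [("red",((H<6)|(H>172))&(S>90),519,-67),("yel",(H>22)&(H<36)&(S>80),532.3,-5.7),("grn",(H>45)&(H<85)&(S>80),545.6,54.7)]:
        q=w[m];q=q[(np.hypot(q[:,0]-x,q[:,1]-y)<30)&(q[:,2]>60)&(q[:,2]<90)]
        if len(q)>8: print(nm,n,len(q),[np.round(v,1) for v in cv2.minAreaRect(q[:,:2].astype(np.float32))[:2]],q[:,2].max().round(1))
print(env.sense()["t"])
E
```

```text
wrist red 484 [array([517.4, -66. ]), array([17.6, 18.2])] 83.5
wrist yel 34 [array([525.4, -10.2]), array([ 4.2, 15.4])] 82.9
wrist grn 54 [array([541.4,  50.4]), array([ 7.6, 16.8])] 82.9
side red 107 [array([515.7, -65.7]), array([18.2, 18. ])] 82.6
side yel 100 [array([529.7,  -3.5]), array([18. , 17.8])] 82.6
side grn 98 [array([544.4,  56.5]), array([15.5, 20.2])] 82.8
scene red 81 [array([522.1, -67.9]), array([18.8, 18.4])] 86.4
scene yel 79 [array([534.9,  -4.8]), array([21. , 16.1])] 85.4
scene grn 89 [array([549.1,  54.6]), array([17.1, 18.1])] 85.0
44.8
```

View pics/f.png

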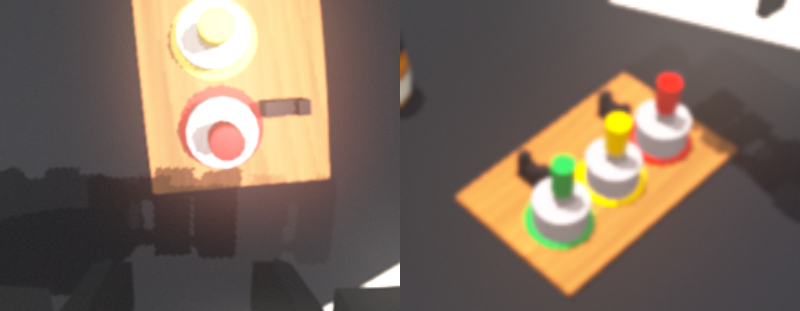

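All three weights stand upright on their own colours, within about 3 mm of where they started.

```bash
python3 -c "
from rig import env
print(env.sign_off())"
```

```text
the job is handed in; nothing more can be done
None
```

The job is handed in at about 45 s, and the sign-off gave no verdict: on the last images the roller sits home in both fixture slots, each weight stands upright within about 3 mm of its spot's centre, and the jar was never approached.

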